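Free the drying rack's jammed hood and hang up the rinsed sample jars

TASK

The sliding hood of the drying rack has stuck shut over the pegs: loosen it with light mallet taps on its front fascia, left end and right end in turn, until it comes free, and then slide it all the way back. Lay the mallet back in its tray and turn every rinsed jar mouth down over a peg of its own, rim down on the rack's deck. Tap gently and use only the mallet on the hood while it is stuck, never the hand, and leave the other things on the table where they are.

Things in the scene. Friction and masses are not known exactly. Their poses are not given: they have to be found in the camera images.
- rack: Fixed drying rack. Origin on its underside, midway between the sides. x axis: from its front (the robot's side) to its rear, y to its left, z up. White deck from x = -140 to +185 mm, 250 mm wide, 12 mm thick, side edges 17 mm high. Three upright pegs stand in a row at x = -80 mm; a grey beam, 80 mm wide, top at 40 mm, on which the hood slides, runs along the middle from x = -25 mm to the rear.
- peg_1 (a point): Foot of the left peg (y = +80 mm on the rack), on the deck, 12 mm above the table. Pegs are steel, 16 mm thick (26 mm in the lowest 5 mm), rounded at the tip, which is 39 mm above the deck.
- peg_2 (a point): Foot of the middle peg (y = 0), on the deck.
- peg_3 (a point): Foot of the right peg (y = -80 mm), on the deck.
- hood: Aluminium hood over the pegs: flat roof (top 94 mm above the table), side skirts, open below, and at its front an upright fascia 216 mm wide and 38 mm high (56 to 94 mm above the table) that passes over the pegs. Origin on the hood's pivot above the guide beam, 102 mm behind the fascia; x to the rear, y to the left.
- hood_slide (a joint): How far the hood has slid to the rear, m: 0 to 0.002 at the start, 0.155 at the stop, fully back. Two gummed rubber shoes under the hood, 28 mm left and right of its middle, hold it until it has gone about 10 mm; after that it slides easily (a few N). While stuck it takes 35 to 50 N to move it straight.
- hood_skew (a joint): Turn of the hood on its pivot, rad, counterclockwise from above positive. A tap (8 to 13 N) on an end turns it about the other side's shoe: that end goes back 12 mm per 0.1 rad and the middle gains 2 to 3 mm; a left tap makes the angle fall, a right tap grow. Stops at -0.06 and +0.06: an end pushed against its stop only jams.
- hood_left (a point): Middle of the left striking place on the fascia's outer face (a dark 30 by 26 mm bump pad), 88 mm left of the middle, 75 mm above the table; x axis as the hood's.
- hood_right (a point): The same at the right end, 88 mm right of the middle.
- hood_mid (a point): Middle of the fascia's outer face, between the two, 75 mm above the table.
- tool_tray: Fixed shallow grey tray of the mallet, 250 (x) by 120 (y) by 18 mm, wall and floor 4 mm. Origin: centre of its underside.
- mallet: Mallet, 220 g, 196 mm long over all, lying level in the tray. Its x axis runs along the handle towards the head, z is up as it lies. Handle 20 mm wide and 24 mm high; a round head across its end, axis along y, 32 mm thick and 66 mm long, with a flat white face at each end (y = +33 and -33 mm). A tap heavier than 25 N on the hood is too hard.
- mallet_grip (a point): A good place to grip the handle: on its centre line, 60 mm from the head's axis, 16 mm above what the mallet lies on.
- mallet_head (a point): Centre of the mallet's head.
- drain_mat: Fixed dark draining mat, 320 (x) by 200 (y) by 3 mm, on which the rinsed jars lie. Origin: centre of its underside.
- jar_1_c (a point): Centre of a rinsed, empty white plastic jar, square in section, 46 by 46 mm and 62 mm tall, wall and bottom 3 mm, 70 g, open at one end. Its x axis points out of its mouth (31 mm from the centre); it lies on one side with the mouth to the right (world -y, within 0.55 rad), z up. May be absent.
- jar_2_c (a point): Centre of a rinsed, empty white plastic jar, square in section, 46 by 46 mm and 62 mm tall, wall and bottom 3 mm, 70 g, open at one end. Its x axis points out of its mouth (31 mm from the centre); it lies on one side with the mouth to the right (world -y, within 0.55 rad), z up. Like jar_1. May be absent.
- jar_3_c (a point): Centre of a rinsed, empty white plastic jar, square in section, 46 by 46 mm and 62 mm tall, wall and bottom 3 mm, 70 g, open at one end. Its x axis points out of its mouth (31 mm from the centre); it lies on one side with the mouth to the right (world -y, within 0.55 rad), z up. Like jar_1. May be absent.
- jar_1: The same jar; origin in the middle of the side it lies on at the start, same axes.
- jar_2: The same jar; origin in the middle of the side it lies on at the start, same axes.
- jar_3: The same jar; origin in the middle of the side it lies on at the start, same axes.
- label_roll: Roll of labels standing on its flat side on the table, 80 mm wide, 50 mm high, to be left alone.
- marker: Marker pen lying on the table, to be left alone.
- iodine_bottle: Small amber bottle, 84 mm tall, to be left alone.
Things that resemble listed ones, but are neither listed nor needed, are in the scene too. What is shaped like the jar_2 but blue or yellow is not meant.

How it is judged:
By the outcome, as a careful person would: the job done as asked, in the order asked, and still so for the second after the job is handed in, with the robot touching nothing.
Of jar_1, jar_2, jar_3 only 2 to 3 are there at a start; the rules pass over those that are not, and their reading is None.
At some moment in a run one of jar_1, jar_2, jar_3 may be knocked a few centimetres aside while the robot is not near it.
It also fails if it takes over 208 s, if anything falls off the work surface, if the arm or the gripper's body presses on something with over 40 N, if the wrist force passes 120 N, or if a joint passes its speed limit or range.

ROBOT

A 7-joint arm with a two-finger parallel gripper is mounted at the origin on a cart in front of the work surface, level with it; the furniture and walls round the work are solid. World frame = base frame: x ahead of the robot, y to its left, z up, the work surface at z = 0. Lengths are in m, angles in rad, forces in N, time in s.
With the tool pointing down it reaches from about 0.425 to 0.925 m from the base axis. Payload 6.8 kg.
Tool frame: the origin (TCP) lies on the mounting face of the last link; the fingertips stand 173 mm ahead of it and the grasp point (between the pads) lies 155 mm ahead of it; z points along the fingers, y is the line along which they close (so a half turn about z gives the same grasp; the last joint's range is limited). The gripper opens to 85 mm and grips with 20 to 120 N. Pads are 22 mm wide; open, the fingers measure 114 mm over their backs; the gripper's body (76 mm by 85 mm) begins 54 mm behind the grasp point. The pads swing forward as they close: fully open they stand 13 mm farther back than shut.
Start: joints at [1.021, 0.477, 0.022, 1.555, -0.011, 1.109, -0.083], TCP at [0.289, -0.61, 0.405] pointing down, gripper open.
Joint ranges: [-2.96, 2.96], [-0.34, 2.1], [-1.41, 1.46], [0.24, 2.44], [-1.37, 4.51], [0.17, 1.92], [-2.96, 2.96]. Speed limits (rad/s): [2.39, 2.39, 3.14, 3.14, 3.14, 3.14, 3.14].

INTERFACE

Orientations are given as a unit quaternion [w, x, y, z].
In Python, from station import bot gives the robot as it stands. The module is installed in compiled form; this text tells all that it offers.
- The arm moves only by the shell command python3 -m pendant 'ROWS' [FORCE]. ROWS is JSON, a list of rows, each a list of 5 numbers: the finger opening in m, from 0 to 0.0854, then the shift along the tool's x, y, z in m, then the turn about the tool's z in degrees. In form: [[jaw, x, y, z, yaw], ...]. A call has 1 to 12 rows; each row shifts and turns the commanded pose from where the row before left it, along the tool's axes as they then stand; what a row does not reach is not made up. A row lasts 1/12 s, in which the tool goes at most 41.7 mm and 7.16 degrees, less where a joint would pass 70% of its speed; a pose out of reach is approached as far as the arm can. A call with a gripper value outside its range is refused whole. The fingers move at their own pace and stop on an object; FORCE is the grip in N (left out, the last holds). Time passes only in rows, so rows that do not move let the fingers close. It gives the time, the measured TCP pose, the force, the opening and the grip force at its end, in the units of the state.
- bot.get_obs(): the state, without advancing time (a new reading comes with each control period).
- bot.read_camera(name): name is "scene" or "side" or "wrist"; returns (picture, depth): 384x512x3 uint8, blue, green, red; 384x512 float32, m along the optical axis (not along the pixel's ray), 0 where there is no reading.
- bot.camera_model(name): a dict with "intrinsics" (3x3 intrinsics, pixels), "R" (3x3) and "t" (3): a world point X has camera coordinates R X + t. Camera axes: x right, y down, z forward; pixel columns grow to the right and rows downward; lengths in m; the calibration is good to about 2 mm. A picture is of the moment at which its call begins: read the wrist's pose just before it. camera_model takes no time and is no camera call; for the wrist camera it gives the pose at the moment of the call.
- bot.hand_in(): hands the job in; it is judged then, once.
Trained networks look in the newest picture that a camera, given by its name, has taken for a name from the list of things; names that differ only in an ending like _2 or _b are one class to them, and where a whole thing is asked for, a point or a joint stands for the part that bears it (a point fixed in the world has none). Each returns a list of dicts, best first, with "score" (0 to 1); they miss things now and then, are a little off and sometimes report something else, mostly with a low value. They report only what shows in the picture. A call takes as long as a camera call. They do not tell look-alikes from the thing itself.
- bot.boxes_of(name, camera): "at" ([column, row] in pixels, amid what is visible of it).
- bot.trace(name, camera): "mask" (384x512 bool, what is visible of it) and "at" ([column, row] in pixels, amid what is visible of it).
- bot.pinpoint(name, camera): "at" ([column, row] in pixels: a listed point, or the origin of a listed thing).
The state is a dict: "t": time; "q": joint angles; "joint_vel": joint speeds; "joint_torque": joint torques, N m; "eef_pos": TCP position; "tool_rot": TCP orientation; "contact_force": force on the tool from outside, world axes, zero at the start; "torque": the same for the moment, N m; "gripper_width": opening from 0.0 (shut) to 1.0 (fully open); "grasp_force": force on a finger pad.
Only numpy, scipy, OpenCV 4.12 (cv2) and the standard library are available. Lean on these libraries where they do the work, as an engineer would, in place of code of your own. Each camera call takes 0.05 s, during which the arm holds its last target. There are 200 camera calls.

## Working session

There is one attempt and no reset: what is moved stays moved. The work goes in short steps, Python scripts to look and compute and a shell command to move; the robot and the scene stay as the last step left them, time stands still between calls to the robot, and variables do not carry over. Pictures are saved under pics/ and viewed, at most 14 in all, crops included, and the job is handed in when it is done.

```bash
mkdir -p pics
cat > h.py <<'E'
import numpy as np, cv2
from station import bot
from scipy.spatial.transform import Rotation as Rn
def model(c):
    m=bot.camera_model(c); return np.array(m["intrinsics"]),np.array(m["R"]),np.array(m["t"])
def unproj(uv,z,m):
    K,R,t=m; p=R.T@(z*np.linalg.inv(K)@np.array([uv[0],uv[1],1.])-t); return p
def onplane(uv,h,m):
    K,R,t=m; d=R.T@np.linalg.inv(K)@np.array([uv[0],uv[1],1.]); o=-R.T@t
    return o+d*(h-o[2])/d[2]
def cloud(dep,m):
    K,R,t=m; v,u=np.indices(dep.shape); P=np.stack([(u-K[0,2])/K[0,0]*dep,(v-K[1,2])/K[1,1]*dep,dep],-1)
    return (P-t)@R
def tool(): 
    o=bot.get_obs(); q=o["tool_rot"]; return np.array(o["eef_pos"]),Rn.from_quat([q[1],q[2],q[3],q[0]]).as_matrix()
E
python3 - <<'E'
from h import *
for c in("scene","side"):
    im,d=bot.read_camera(c); cv2.imwrite(f"pics/{c}0.png",cv2.resize(im,(768,576))); m=model(c)
    C=cloud(d,m); print(c,-m[1].T@m[2])
    for n in("hood_left","hood_right","hood_mid","mallet_grip","mallet_head","jar_1_c","peg_1","label_roll","marker","iodine_bottle","tool_tray","rack","drain_mat"):
        for r in bot.pinpoint(n,c)[:4]:
            u,v=np.round(r["at"]).astype(int); 
            if 0<=u<512 and 0<=v<384: print(n,round(r["score"],2),(u,v),C[v,u].round(3), onplane(r["at"],.023,m).round(3))
p,R=tool(); print(p,R.round(3), bot.get_obs()["t"])
E
```

```text
scene [-0.42889048 -0.87017875  1.20578014]
hood_left 0.7 (np.int64(222), np.int64(179)) [0.511 0.167 0.072] [0.551 0.208 0.023]
hood_left 0.54 (np.int64(255), np.int64(207)) [ 0.496 -0.019  0.046] [ 0.514 -0.002  0.023]
hood_mid 0.75 (np.int64(236), np.int64(186)) [0.504 0.084 0.086] [0.555 0.137 0.023]
hood_mid 0.34 (np.int64(254), np.int64(192)) [0.516 0.003 0.094] [0.573 0.058 0.023]
mallet_grip 0.73 (np.int64(201), np.int64(166)) [0.552 0.338 0.026] [0.556 0.343 0.023]
mallet_grip 0.52 (np.int64(198), np.int64(172)) [0.532 0.337 0.007] [0.516 0.32  0.023]
mallet_head 0.78 (np.int64(213), np.int64(160)) [0.608 0.322 0.034] [0.616 0.33  0.023]
mallet_head 0.22 (np.int64(359), np.int64(268)) [ 0.266 -0.569  0.339] [ 0.518 -0.459  0.023]
jar_1_c 0.77 (np.int64(334), np.int64(229)) [ 0.593 -0.306  0.047] [ 0.615 -0.295  0.023]
peg_1 0.96 (np.int64(243), np.int64(196)) [0.501 0.045 0.06 ] [0.53  0.077 0.023]
peg_1 0.78 (np.int64(229), np.int64(186)) [0.508 0.127 0.06 ] [0.538 0.16  0.023]
label_roll 0.72 (np.int64(317), np.int64(251)) [ 0.478 -0.317  0.037] [ 0.49  -0.31   0.023]
labe
[... 2158 characters left out ...]
t64(206), np.int64(298)) [0.532 0.36  0.027] [0.533 0.358 0.023]
tool_tray 0.3 (np.int64(268), np.int64(225)) [0.5   0.068 0.067] [0.522 0.025 0.023]
rack 0.58 (np.int64(233), np.int64(233)) [0.559 0.172 0.095] [0.601 0.11  0.023]
drain_mat 0.78 (np.int64(313), np.int64(180)) [ 0.493 -0.267  0.017] [ 0.491 -0.26   0.023]
drain_mat 0.68 (np.int64(289), np.int64(168)) [ 0.593 -0.274  0.031] [ 0.596 -0.283  0.023]
drain_mat 0.25 (np.int64(183), np.int64(282)) [0.615 0.348 0.032] [0.621 0.341 0.023]
drain_mat 0.2 (np.int64(249), np.int64(247)) [0.509 0.169 0.059] [0.525 0.14  0.023]
[ 0.28860086 -0.61021279  0.40471263] [[ 0.904  0.428  0.   ]
 [ 0.428 -0.904 -0.   ]
 [-0.     0.    -1.   ]] 1.4
```

View pics/scene0.png

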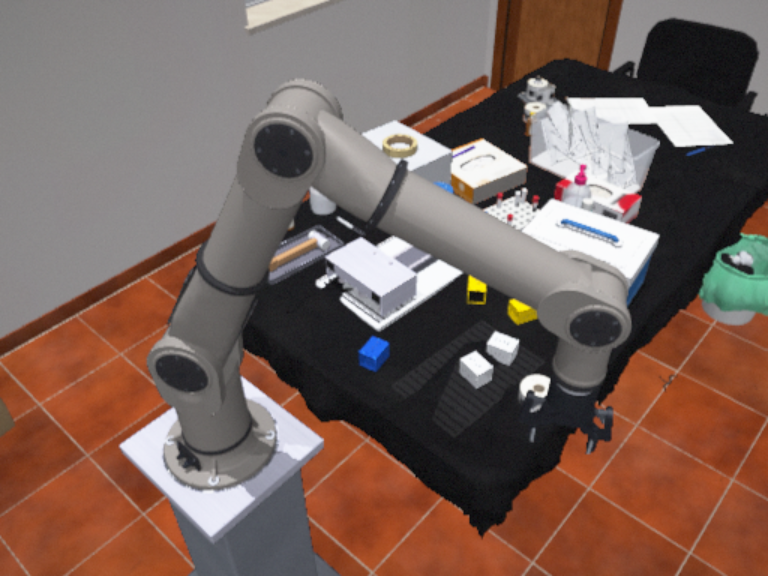

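View pics/side0.png

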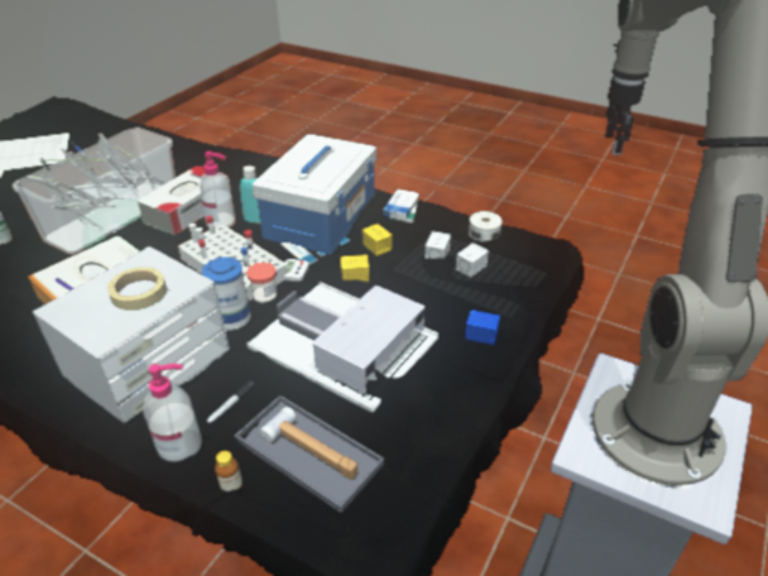

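Two white jars lie on the mat, at (437,245) and (472,260) in side0. The blue one at (483,327) and the yellow ones at (377,238) and (355,267) are look-alikes. The mallet is in its tray at (285–355,425–465), and the hood is shut. I'm moving to the mallet now.

```bash
python3 -m pendant '[[0.0854,0.0247,-0.0288,0,0],[0.0854,0.0247,-0.0288,0,0],[0.0854,0.0247,-0.0288,0,0],[0.0854,0.0247,-0.0288,0,0],[0.0854,0.0247,-0.0288,0,0],[0.0854,0.0247,-0.0288,0,0],[0.0854,0.0247,-0.0288,0,0],[0.0854,0.0247,-0.0288,0,0],[0.0854,0.0247,-0.0288,0,0],[0.0854,0.0247,-0.0288,0,0],[0.0854,0.0247,-0.0288,0,0],[0.0854,0.0247,-0.0288,0,0]]'
python3 -m pendant '[[0.0854,0.0247,-0.0288,0,0],[0.0854,0.0247,-0.0288,0,0],[0.0854,0.0247,-0.0288,0,0],[0.0854,0.0247,-0.0288,0,0],[0.0854,0.0247,-0.0288,0,0],[0.0854,0.0247,-0.0288,0,0],[0.0854,0.0247,-0.0288,0,0],[0.0854,0.0247,-0.0288,0,0],[0.0854,0.0247,-0.0288,0,0],[0.0854,0.0247,-0.0288,0,0],[0.0854,0.0247,-0.0288,0,0],[0.0854,0.0247,-0.0288,0,0]]'
python3 -m pendant '[[0.0854,0,0,0,7],[0.0854,0,0,0,7],[0.0854,0,0,0,7],[0.0854,0,0,0,7],[0.0854,0,0,0,7],[0.0854,0,0,0,5],[0.0854,0,0,0,0]]'
cat > look.py <<'E'
import sys
from h import *
c,f=sys.argv[1:3]; p,R=tool(); m=model(c); im,d=bot.read_camera(c); C=cloud(d,m)
cv2.imwrite(f"pics/{f}.png",cv2.resize(im,(768,576))); np.savez(f"{f}.npz",im=im,d=d,C=C)
print("cam",(-m[1].T@m[2]).round(3),"tcp",p.round(4),"xang",np.degrees(np.arctan2(R[1,0],R[0,0])).round(2),"q",np.round(bot.get_obs()["q"],2))
for n in sys.argv[3:]:
    for r in bot.pinpoint(n,c)[:4]:
        u,v=np.round(r["at"]).astype(int)
        if 0<=u<512 and 0<=v<384: print(n,round(r["score"],2),(int(u),int(v)),C[v,u].round(4))
E
python3 look.py wrist w1 mallet_grip mallet_head mallet tool_tray hood_left hood_right hood_mid
```

```text
t: 2.4
eef_pos: [0.4088, -0.1693, 0.4051]
tool_rot: [0.0, 0.976, 0.219, 0.0]
contact_force: [0.3, -0.4, -0.1]
gripper_width: 1.0
grasp_force: 0.0
t: 3.4
eef_pos: [0.5293, 0.2698, 0.4048]
tool_rot: [0.0, 0.976, 0.219, 0.0]
contact_force: [0.8, -0.0, -0.4]
gripper_width: 0.997
grasp_force: 0.0
t: 3.98
eef_pos: [0.529, 0.2682, 0.4048]
tool_rot: [0.0, 0.992, -0.129, 0.0]
contact_force: [-0.6, -0.7, -0.9]
gripper_width: 1.0
grasp_force: 0.0
cam [0.6   0.249 0.374] tcp [0.529  0.2682 0.4048] xang -14.86 q [-0.28  0.37 -0.37  1.74  0.15  1.06 -2.53]
mallet_grip 0.85 (190, 154) [0.5642 0.3403 0.0306]
mallet_head 0.65 (174, 106) [0.6185 0.3392 0.0349]
mallet 0.7 (194, 170) [0.5457 0.3412 0.0324]
tool_tray 0.79 (188, 168) [0.5497 0.3471 0.0325]
hood_left 0.75 (352, 170) [0.5172 0.1809 0.0942]
hood_mid 0.97 (436, 156) [0.5106 0.1036 0.0948]
```

View pics/w1.png

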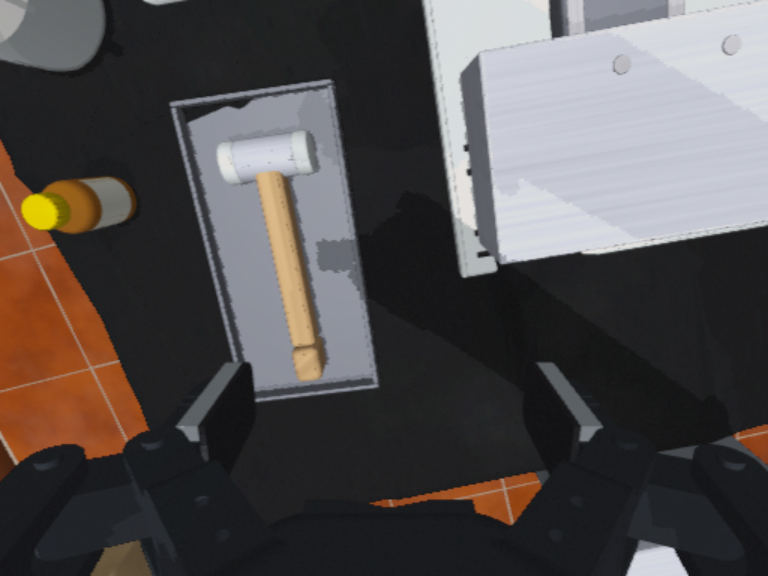

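Run:
```python
from h import *
z=np.load("w1.npz");C=z["C"];im=z["im"]
X,Y,Z=C[...,0],C[...,1],C[...,2]
hsv=cv2.cvtColor(im,cv2.COLOR_BGR2HSV)
m=(Z>.018)&(Z<.05)&(hsv[...,1]>90)&(X>.4)&(Y>.28)&(Y<.42)
P=np.c_[X[m],Y[m]].astype(np.float32)
print("handle",len(P),cv2.minAreaRect(P)); 
m=(Z>.022)&(Z<.05)&(X>.55)&(Y>.28)&(Y<.42)&(hsv[...,1]<60)
P=np.c_[X[m],Y[m]].astype(np.float32);print("head",len(P),cv2.minAreaRect(P),Z[m].max())
m=(Z>.088)&(Z<.1)&(X<.75)&(X>.45)
P=np.c_[X[m],Y[m]].astype(np.float32);r=cv2.minAreaRect(P);print("roof",len(P),r,cv2.boxPoints(r).round(3).tolist(),np.median(Z[m]))
```

```text
handle 2575 ((0.5256738662719727, 0.3479793667793274), (0.021307144314050674, 0.16788344085216522), 82.98118591308594)
head 1770 ((0.6597420573234558, 0.3763202428817749), (0.1804349273443222, 0.06184374541044235), 44.21859359741211) 0.04967760159045561
roof 27494 ((0.6036738753318787, 0.24125690758228302), (0.4513068199157715, 0.1473517119884491), 74.96267700195312) [[0.4740000069141388, 0.041999999433755875], [0.6159999966621399, 0.004000000189989805], [0.7329999804496765, 0.4399999976158142], [0.5910000205039978, 0.4779999852180481]] 0.09430294131440031
```

The mallet lies in its tray with the head at (266,155) and the butt at (305,365), pointing about -7° in the world. I'll grip it with the tool turned half round so the wrist joint keeps some range.

```bash
python3 -m pendant '[[0.05,0,0,0,-7.1],[0.05,0,0,0,-7.1],[0.05,0,0,0,-7.1],[0.05,0,0,0,-7.1],[0.05,0,0,0,-7.1],[0.05,0,0,0,-7.1],[0.05,0,0,0,-7.1],[0.05,0,0,0,-7.1],[0.05,0,0,0,-7.1],[0.05,0,0,0,-7.1],[0.05,0,0,0,-7.1],[0.05,0,0,0,-7.1]]' >/dev/null
python3 -m pendant '[[0.05,0,0,0,-7.1],[0.05,0,0,0,-7.1],[0.05,0,0,0,-7.1],[0.05,0,0,0,-7.1],[0.05,0,0,0,-7.1],[0.05,0,0,0,-7.1],[0.05,0,0,0,-7.1],[0.05,0,0,0,-7.1],[0.05,0,0,0,-7.1],[0.05,0,0,0,-7.1],[0.05,0,0,0,-7.1],[0.05,0,0,0,-7.1]]' >/dev/null
python3 -m pendant '[[0.05,0,0,0,-7.1],[0.05,0,0,0,-7.1],[0.05,0,0,0,-3.3],[0.05,-0.0113,0.0394,0,0],[0.05,-0.0113,0.0394,0,0],[0.05,0,0,0.04,0],[0.05,0,0,0.04,0],[0.05,0,0,0.03,0],[0.05,0,0,0,0]]'
python3 look.py wrist w2 mallet_grip mallet_head
```

```text
t: 7.13
eef_pos: [0.5596, 0.3414, 0.2877]
tool_rot: [-0.004, 0.059, 0.998, -0.004]
contact_force: [-1.2, -2.0, -1.4]
gripper_width: 0.585
grasp_force: 0.0
cam [0.489 0.349 0.258] tcp [0.5596 0.3414 0.2877] xang 173.25 q [-0.02  0.76 -0.93  1.65  0.67  1.09  0.3 ]
mallet_head 0.92 (264, 259) [0.6114 0.3372 0.0335]
```

View pics/w2.png

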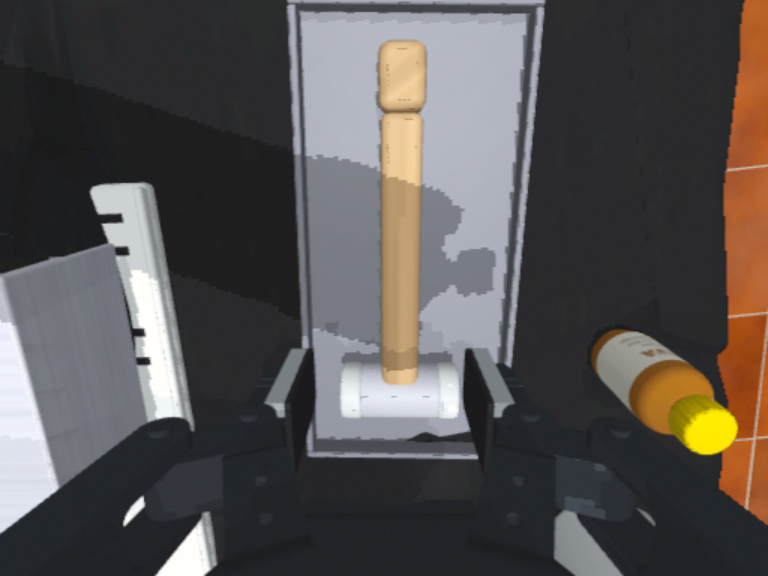

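It's well aligned: the handle, at column 400, sits between the fingers. Next I go down and grip it.

```bash
python3 -m pendant '[[0.05,0,0.002,0.035,0],[0.05,0,0,0.035,0],[0.05,0,0,0.025,0],[0.05,0,0,0.011,0],[0.05,0,0,0,0],[0.01,0,0,0,0],[0.01,0,0,0,0],[0.01,0,0,0,0],[0.01,0,0,0,0],[0.01,0,0,0,0],[0.01,0,0,0,0]]' 80
python3 -m pendant '[[0.01,0,0,-0.01,0],[0.01,0,0,-0.03,0],[0.01,0,0,-0.04,0],[0.01,0,0,-0.04,0],[0.01,0,0,-0.03,0],[0.01,0,0,0,0]]'
python3 look.py side s2 mallet_head hood_left hood_right hood_mid
python3 look.py wrist w3 mallet_head hood_left hood_right hood_mid
```

```text
t: 8.2
eef_pos: [0.5618, 0.3466, 0.1919]
tool_rot: [0.002, 0.059, 0.998, 0.001]
contact_force: [0.1, -1.3, 5.8]
gripper_width: 0.207
grasp_force: 79.4
t: 8.7
eef_pos: [0.5615, 0.348, 0.3478]
tool_rot: [0.005, 0.059, 0.998, 0.004]
contact_force: [0.6, 2.0, -1.8]
gripper_width: 0.211
grasp_force: 78.7
cam [0.068 0.914 0.961] tcp [0.5615 0.348  0.3478] xang 173.23 q [-0.01  0.7  -0.97  1.61  0.62  1.16  0.33]
mallet_head 0.43 (312, 180) [ 0.4968 -0.2668  0.0155]
hood_left 0.75 (248, 246) [0.5097 0.1735 0.0674]
hood_right 0.94 (279, 212) [0.4947 0.0063 0.0741]
hood_right 0.33 (268, 231) [0.5154 0.0384 0.0098]
hood_right 0.3 (289, 168) [ 0.593  -0.2736  0.0312]
hood_mid 0.59 (265, 228) [0.5008 0.0869 0.0702]
cam [0.491 0.353 0.307] tcp [0.5607 0.3449 0.3374] xang 173.21 q [-0.01  0.71 -0.96  1.61  0.62  1.16  0.33]
mallet_head 0.7 (256, 336) [0.6061 0.3374 0.1773]
hood_left 0.56 (41, 159) [0.5129 0.1822 0.0775]
```

View pics/s2.png

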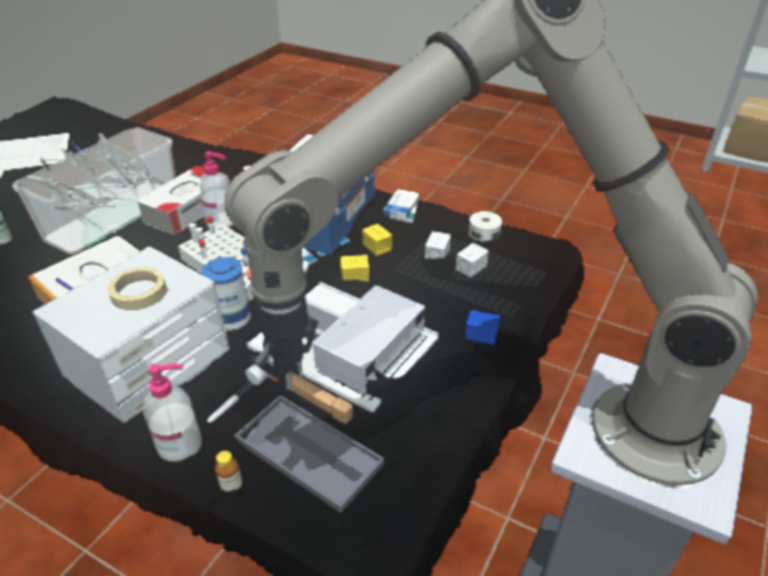

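```bash
cat > roof.py <<'E'
import sys
from h import *
C=np.load(sys.argv[1]+".npz")["C"]; X,Y,Z=np.moveaxis(C,-1,0)
m=((Z>.088)&(Z<.1)&(X<.85)&(X>.42)&(Y<.25)&(Y>-.1)).astype(np.uint8)
n,l,s,_=cv2.connectedComponentsWithStats(m); k=1+s[1:,4].argmax(); m=l==k
P=np.c_[X[m],Y[m]]
# front edge: min x per y bin
b=np.arange(P[:,1].min()+.01,P[:,1].max()-.01,.004); E=[]
for y in b:
    q=P[abs(P[:,1]-y)<.002]
    if len(q)>3: E.append((q[:,0].min(),y))
E=np.array(E)
f=np.polyfit(E[:,1],E[:,0],1); r=E[:,0]-np.polyval(f,E[:,1]); g=abs(r)<.003; f=np.polyfit(E[g,1],E[g,0],1)
print("front x=%.4f*y+%.4f"%tuple(f),"skew yaw deg",-np.degrees(np.arctan(f[0])),"n",g.sum(),len(E),"y range",P[:,1].min(),P[:,1].max(),"roof z",np.median(Z[m]))
r=cv2.minAreaRect(P.astype(np.float32)); print(r)
E
python3 roof.py w1; python3 roof.py s2
python3 - <<'E'
from h import *
# rack yaw: deck/side edges from side0
im,d=bot.read_camera("side");m=model("side");C=cloud(d,m);X,Y,Z=np.moveaxis(C,-1,0)
mk=bot.trace("rack","side")[0]["mask"]
g=mk&(Z>.006)&(Z<.022)&(im.min(-1)>90);P=np.c_[X[g],Y[g]].astype(np.float32);r=cv2.minAreaRect(P);print(len(P),r,cv2.boxPoints(r).round(3).tolist())
E
```

```text
front x=0.0950*y+0.4970 skew yaw deg -5.4279245951294435 n 37 37 y range 0.031026115136336366 0.19883935780044318 roof z 0.0943049795418508
((0.5695313215255737, 0.11154484003782272), (0.16485978662967682, 0.12448479980230331), 84.75540161132812)
front x=0.0877*y+0.4948 skew yaw deg -5.0147540679117935 n 51 53 y range -0.028107241593654554 0.20150401267179524 roof z 0.09302799279000357
((0.5638461112976074, 0.08636146038770676), (0.2212766855955124, 0.12708276510238647), 84.84461212158203)
1594 ((0.6350222826004028, 0.06484737992286682), (0.28493860363960266, 0.3283074200153351), 85.35911560058594) [[0.46000000834465027, -0.06400000303983688], [0.7870000004768372, -0.09000000357627869], [0.8100000023841858, 0.1940000057220459], [0.4830000102519989, 0.2199999988079071]]
```

```bash
python3 -m pendant '[[0.01,0,0,0,7.1],[0.01,0,0,0,7.1],[0.01,0,0,0,7.1],[0.01,0,0,0,7.1],[0.01,0,0,0,7.1],[0.01,0,0,0,7.1],[0.01,0,0,0,7.1],[0.01,0,0,0,7.1],[0.01,0,0,0,7.1],[0.01,0,0,0,7.1],[0.01,0,0,0,7.1],[0.01,0,0,0,7.1]]' 120 >/dev/null
python3 -m pendant '[[0.01,0,0,0,3.4],[0.01,-0.027,-0.0233,0,0],[0.01,-0.027,-0.0233,0,0],[0.01,-0.027,-0.0233,0,0],[0.01,-0.027,-0.0233,0,0],[0.01,0,0,0.04,0],[0.01,0,0,0.03,0],[0.01,0,0,0,0],[0.01,0,0,0,0],[0.01,0,0,0,0],[0.01,0,0,0,0]]'
python3 look.py wrist w4 mallet_head hood_left; python3 roof.py w4
```

```text
t: 11.22
eef_pos: [0.4588, 0.248, 0.2704]
tool_rot: [0.0, 0.739, 0.673, 0.001]
contact_force: [-0.4, 1.2, -1.1]
gripper_width: 0.196
grasp_force: 121.2
cam [0.467 0.319 0.24 ] tcp [0.4588 0.248  0.2704] xang 84.64 q [-0.1   0.48 -0.64  2.    0.4   0.78 -1.07]
mallet_head 0.62 (257, 335) [0.4554 0.2046 0.1106]
hood_left 0.63 (256, 338) [0.4605 0.2579 0.172 ]
front x=-1.3044*y+0.8071 skew yaw deg 52.524088007712784 n 5 5 y range 0.1578959614308439 0.19684910543754697 roof z 0.09411885751414827
((0.5850173830986023, 0.18792195618152618), (0.026955928653478622, 0.06550662219524384), 53.4902229309082)
```

View pics/w4.png

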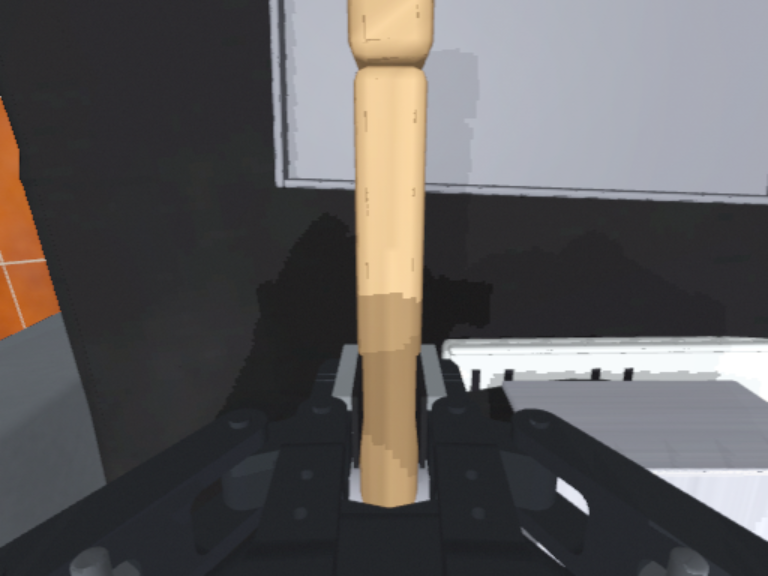

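The mallet is firmly held and straight in the grip (handle at column 390). I'll lower it and approach the left pad in small steps, watching the force.

```bash
python3 -m pendant '[[0.01,0,0,0.025,0],[0.01,0,0.01,0,0],[0.01,0,0.008,0,0],[0.01,0,0,0,0],[0.01,0,0,0,0],[0.01,0,0,0,0]]' | grep -E "eef|contact"
for i in 1 2 3; do python3 -m pendant '[[0.01,0,0.003,0,0],[0.01,0,0,0,0],[0.01,0,0,0,0]]' | grep -E "eef|contact"; done
```

```text
eef_pos: [0.4763, 0.2453, 0.2445]
contact_force: [0.4, 0.1, -1.6]
eef_pos: [0.4791, 0.2449, 0.244]
contact_force: [-0.6, 0.4, -2.2]
eef_pos: [0.4821, 0.2446, 0.2437]
contact_force: [-0.2, 0.0, -2.8]
eef_pos: [0.4851, 0.2443, 0.2437]
contact_force: [0.1, 0.5, -2.7]
```

```bash
for i in 1 2 3 4; do python3 -m pendant '[[0.01,0,0.0025,0,0],[0.01,0,0,0,0],[0.01,0,0,0,0]]' | grep -E "eef|contact"; done
python3 look.py side s3 hood_left hood_right; python3 roof.py s3
```

```text
eef_pos: [0.4865, 0.2447, 0.2435]
contact_force: [-4.8, 2.4, -0.6]
eef_pos: [0.4881, 0.2453, 0.2435]
contact_force: [-7.4, 3.9, 0.1]
eef_pos: [0.4898, 0.2459, 0.2434]
contact_force: [-10.9, 6.5, 1.3]
eef_pos: [0.4914, 0.2465, 0.2434]
contact_force: [-13.0, 8.3, 1.0]
cam [0.068 0.914 0.961] tcp [0.4914 0.2465 0.2434] xang 84.74 q [-0.1   0.56 -0.61  1.95  0.44  0.77 -1.06]
hood_left 0.58 (247, 246) [0.4605 0.2608 0.1713]
hood_left 0.58 (154, 269) [0.7295 0.337  0.011 ]
hood_right 0.89 (277, 212) [0.4931 0.0241 0.0885]
hood_right 0.26 (239, 265) [0.4877 0.2599 0.0837]
front x=0.1130*y+0.4925 skew yaw deg -6.449126499123837 n 32 35 y range -0.024829309926990204 0.13914719739032894 roof z 0.09304949307706667
((0.5171449780464172, 0.03593406826257706), (0.08681487292051315, 0.1879814714193344), 29.272811889648438)
```

```bash
python3 -c "
import cv2;im=cv2.imread('pics/s3.png')[240:420,270:510];cv2.imwrite('pics/s3c.png',cv2.resize(im,None,fx=3,fy=3,interpolation=2))"
```

```text
(no output)
```

View pics/s3c.png

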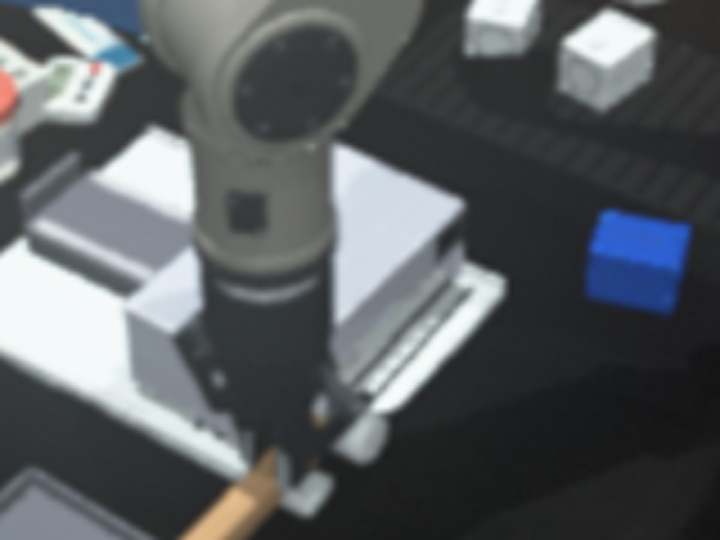

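The left tap met 13–15 N and the hood's left end went back a few mm. The sideways pull fits it turning about the right shoe. Backing off and moving over to the right pad.

```bash
python3 -m pendant '[[0.01,0,-0.02,0,0],[0.01,0,-0.015,0,0],[0.01,-0.035,0,0,0],[0.01,-0.035,0,0,0],[0.01,-0.035,0,0,0],[0.01,-0.035,0,0,0],[0.01,-0.036,0,0,0],[0.01,0,0,0,0],[0.01,0,0,0,0]]' | grep -E "eef|contact"
python3 look.py side s4 hood_left hood_right; python3 roof.py s4; python3 look.py scene c4 >/dev/null; python3 roof.py c4;python3 roof.py scene0 2>/dev/null; python3 look.py wrist w5 hood_left mallet_head; python3 roof.py w5
```

```text
eef_pos: [0.4438, 0.0687, 0.2437]
contact_force: [-0.1, -0.3, -1.9]
cam [0.068 0.914 0.961] tcp [0.4438 0.0687 0.2437] xang 84.31 q [ 0.23  0.42 -0.62  2.18  0.41  0.65 -0.78]
hood_left 0.86 (245, 244) [0.5153 0.1805 0.0791]
hood_left 0.73 (269, 226) [0.4993 0.0637 0.0599]
hood_right 0.94 (277, 211) [0.4761 0.06   0.1276]
hood_right 0.55 (313, 173) [ 0.4958 -0.2671  0.047 ]
front x=-0.1575*y+0.5288 skew yaw deg 8.95023480505883 n 9 54 y range -0.02993063332605271 0.20249930236699065 roof z 0.0929989421448923
((0.5647681355476379, 0.08709113299846649), (0.2214626520872116, 0.12915955483913422), 83.63170623779297)
front x=0.6439*y+0.4830 skew yaw deg -32.77888529674897 n 9 49 y range -0.02834538663260403 0.1871373388323162 roof z 0.09349131983428458
((0.5652010440826416, 0.08454297482967377), (0.21866177022457123, 0.12965112924575806), 84.08549499511719)
cam [0.452 0.144 0.214] tcp [0.4439 0.0728 0.244 ] xang 84.73 q [ 0.22  0.42 -0.62  2.18  0.41  0.65 -0.78]
mallet_head 0.65 (258, 339) [0.4461 0.0833 0.1468]
front x=-0.1053*y+0.5218 skew yaw deg 6.010331926394856 n 7 36 y range 0.011788999498901758 0.17354093087012193 roof z 0.09432451401906483
((0.5256433486938477, 0.09075029194355011), (0.05585706979036331, 0.16674181818962097), 7.575599670410156)
```

```bash
python3 -m pendant '[[0.01,0,0.01,0,0],[0.01,0,0.01,0,0],[0.01,0,0,0,0],[0.01,0,0,0,0]]' | grep -E "eef|contact"
for i in 1 2 3 4 5; do python3 -m pendant '[[0.01,0,0.0025,0,0],[0.01,0,0,0,0],[0.01,0,0,0,0]]' | grep -E "eef|contact"; done
```

```text
eef_pos: [0.4644, 0.0697, 0.2437]
contact_force: [-0.7, -1.1, -1.2]
eef_pos: [0.4658, 0.0693, 0.2436]
contact_force: [-0.0, 0.1, -0.9]
eef_pos: [0.468, 0.069, 0.2435]
contact_force: [-1.6, 0.5, -1.5]
eef_pos: [0.4695, 0.0686, 0.2431]
contact_force: [-5.3, -0.6, -0.7]
eef_pos: [0.471, 0.068, 0.2427]
contact_force: [-8.8, -1.2, 2.9]
eef_pos: [0.4729, 0.0669, 0.2424]
contact_force: [-12.0, -4.1, 3.8]
```

```bash
for i in 1 2 3; do python3 -m pendant '[[0.01,0,0.002,0,0],[0.01,0,0,0,0],[0.01,0,0,0,0]]' | grep -E "eef|contact"; done
python3 look.py side s5 hood_left hood_right;python3 roof.py s5|tail -1;  python3 look.py scene c5 >/dev/null; python3 roof.py c5|tail -1
```

```text
eef_pos: [0.474, 0.0666, 0.2421]
contact_force: [-14.3, -4.7, 6.0]
eef_pos: [0.4756, 0.0656, 0.2419]
contact_force: [-15.2, -6.2, 5.6]
eef_pos: [0.4771, 0.0649, 0.2416]
contact_force: [-16.1, -6.6, 5.5]
cam [0.068 0.914 0.961] tcp [0.4771 0.0649 0.2416] xang 84.38 q [ 0.23  0.47 -0.6   2.1   0.42  0.7  -0.75]
hood_left 0.76 (251, 244) [0.5089 0.1576 0.0616]
hood_right 0.59 (275, 212) [0.4853 0.0541 0.1152]
((0.5663143992424011, 0.0854511708021164), (0.22016224265098572, 0.1274985820055008), 86.52230834960938)
((0.5568985939025879, 0.06721958518028259), (0.19164854288101196, 0.15013839304447174), 88.38126373291016)
```

```bash
python3 -m pendant '[[0.01,0,-0.02,0,0],[0.01,0,-0.015,0,0],[0.01,0.035,0,0,0],[0.01,0.035,0,0,0],[0.01,0.035,0,0,0],[0.01,0.035,0,0,0],[0.01,0.036,0,0,0],[0.01,0,0.01,0,0],[0.01,0,0.01,0,0],[0.01,0,0,0,0],[0.01,0,0,0,0]]' | grep -E "eef|contact"
for i in 1 2 3 4 5; do python3 -m pendant '[[0.01,0,0.0025,0,0],[0.01,0,0,0,0],[0.01,0,0,0,0]]' | grep -E "eef|contact"; done
```

```text
eef_pos: [0.484, 0.2432, 0.2433]
contact_force: [-0.3, -0.8, -1.8]
eef_pos: [0.4856, 0.243, 0.2434]
contact_force: [-2.8, -1.2, -2.7]
eef_pos: [0.4874, 0.2438, 0.2434]
contact_force: [-4.6, 0.9, -0.8]
eef_pos: [0.4891, 0.2445, 0.2434]
contact_force: [-7.1, 3.6, -0.3]
eef_pos: [0.4911, 0.2454, 0.2436]
contact_force: [-7.6, 5.6, -0.4]
eef_pos: [0.4928, 0.246, 0.2436]
contact_force: [-11.1, 8.2, -0.1]
```

```bash
for i in 1 2 3; do python3 -m pendant '[[0.01,0,0.0025,0,0],[0.01,0,0,0,0],[0.01,0,0,0,0]]' | grep -E "eef|contact"; done
python3 -m pendant '[[0.01,0,-0.02,0,0],[0.01,0,-0.02,0,0],[0.01,-0.035,0,0,0],[0.01,-0.035,0,0,0],[0.01,-0.035,0,0,0],[0.01,-0.035,0,0,0],[0.01,-0.036,0,0,0],[0.01,0,0.008,0,0],[0.01,0,0.01,0,0],[0.01,0,0,0,0],[0.01,0,0,0,0]]' | grep -E "eef|contact"
python3 look.py side s6 hood_left ;python3 roof.py s6|tail -1
```

```text
eef_pos: [0.4945, 0.2467, 0.2436]
contact_force: [-14.3, 11.5, 1.0]
eef_pos: [0.4962, 0.2473, 0.2436]
contact_force: [-16.9, 13.3, 1.5]
eef_pos: [0.498, 0.248, 0.2436]
contact_force: [-18.9, 15.5, 1.9]
eef_pos: [0.4659, 0.0705, 0.2441]
contact_force: [-0.6, -0.5, -2.3]
cam [0.068 0.914 0.961] tcp [0.4659 0.0705 0.2441] xang 84.66 q [ 0.23  0.45 -0.62  2.13  0.41  0.67 -0.76]
hood_left 0.82 (244, 246) [0.5179 0.182  0.071 ]
hood_left 0.38 (235, 234) [0.5535 0.1713 0.0928]
((0.5684828162193298, 0.08839024603366852), (0.2198556810617447, 0.12797890603542328), 81.72369384765625)
```

```bash
for i in 1 2 3 4 5; do python3 -m pendant '[[0.01,-0.0015,0.0025,0,0],[0.01,0,0,0,0],[0.01,0,0,0,0]]' | grep -E "eef|contact"; done
```

```text
eef_pos: [0.4672, 0.0681, 0.2437]
contact_force: [0.1, 0.7, -2.7]
eef_pos: [0.4692, 0.0662, 0.2435]
contact_force: [-1.9, 2.3, -2.2]
eef_pos: [0.4718, 0.0641, 0.2436]
contact_force: [-2.2, 0.3, -2.9]
eef_pos: [0.474, 0.0621, 0.2435]
contact_force: [-2.0, -0.5, -1.7]
eef_pos: [0.4761, 0.0603, 0.2434]
contact_force: [-4.0, -0.3, -1.4]
```

```bash
for i in 1 2 3 4; do python3 -m pendant '[[0.01,-0.002,0.0025,0,0],[0.01,0,0,0,0],[0.01,0,0,0,0]]' | grep -E "eef|contact"; done
python3 look.py side s7 hood_left ;python3 roof.py s7|tail -1
```

```text
eef_pos: [0.4785, 0.0578, 0.2434]
contact_force: [-4.6, -1.4, -0.7]
eef_pos: [0.481, 0.0554, 0.2434]
contact_force: [-3.5, -1.9, -1.2]
eef_pos: [0.4829, 0.0537, 0.2433]
contact_force: [-4.4, -0.5, -0.1]
eef_pos: [0.484, 0.0529, 0.2431]
contact_force: [-10.0, 3.8, 1.7]
cam [0.068 0.914 0.961] tcp [0.484  0.0529 0.2431] xang 84.66 q [ 0.26  0.47 -0.61  2.1   0.42  0.69 -0.71]
hood_left 0.69 (249, 242) [0.5113 0.1648 0.0751]
hood_left 0.57 (276, 223) [0.4778 0.0602 0.0791]
hood_left 0.46 (314, 172) [ 0.4922 -0.2664  0.0532]
hood_left 0.33 (288, 171) [0.4468 0.0623 0.2837]
((0.5644434690475464, 0.08421257883310318), (0.22064274549484253, 0.14576169848442078), 85.98108673095703)
```

```bash
python3 -m pendant '[[0.01,0,-0.02,0,0],[0.01,0,-0.01,0,0],[0.01,0.035,0,0,0],[0.01,0.035,0,0,0],[0.01,0.035,0,0,0],[0.01,0.035,0,0,0],[0.01,0.035,0,0,0],[0.01,0.012,0.008,0,0],[0.01,0,0,0,0],[0.01,0,0,0,0]]' | grep -E "eef|contact"
python3 look.py side s8 hood_left ;python3 roof.py s8|tail -1
for i in 1 2 3 4; do python3 -m pendant '[[0.01,0.001,0.0025,0,0],[0.01,0,0,0,0],[0.01,0,0,0,0]]' | grep -E "eef|contact"; done
```

```text
eef_pos: [0.4822, 0.2409, 0.2439]
contact_force: [-0.3, -0.7, -2.3]
cam [0.068 0.914 0.961] tcp [0.4822 0.2409 0.2439] xang 84.69 q [-0.1   0.54 -0.61  1.98  0.45  0.75 -1.07]
hood_left 0.95 (246, 243) [0.4654 0.2572 0.1765]
((0.5194113850593567, 0.025253169238567352), (0.06261292099952698, 0.14280539751052856), 28.76555061340332)
eef_pos: [0.4844, 0.24, 0.2437]
contact_force: [0.1, -0.7, -1.9]
eef_pos: [0.4868, 0.2415, 0.2437]
contact_force: [-0.4, -0.1, -1.9]
eef_pos: [0.4886, 0.2425, 0.2434]
contact_force: [-4.5, -0.2, -0.6]
eef_pos: [0.4913, 0.2441, 0.2437]
contact_force: [-4.8, 3.5, -0.6]
```

```bash
for i in 1 2 3 4; do python3 -m pendant '[[0.01,0.0025,0.0025,0,0],[0.01,0,0,0,0],[0.01,0,0,0,0]]' | grep -E "eef|contact"; done
```

```text
eef_pos: [0.4954, 0.2453, 0.2439]
contact_force: [-0.5, -0.2, -0.9]
eef_pos: [0.4978, 0.2477, 0.2438]
contact_force: [-0.5, -0.2, -1.3]
eef_pos: [0.5002, 0.2501, 0.2437]
contact_force: [-0.2, 0.2, -1.9]
eef_pos: [0.5029, 0.2524, 0.2437]
contact_force: [0.5, -0.3, -2.1]
```

```bash
python3 -m pendant '[[0.01,0,-0.02,0,0],[0.01,0,-0.02,0,0],[0.01,-0.035,0,0,0],[0.01,-0.035,0,0,0],[0.01,-0.035,0,0,0],[0.01,0,0,0,0],[0.01,0,0,0,0]]' | grep -E "eef|contact"
python3 look.py side s9 hood_left hood_mid hood_right ;python3 roof.py s9
```

```text
eef_pos: [0.4531, 0.1491, 0.2436]
contact_force: [0.9, 0.5, -1.9]
cam [0.068 0.914 0.961] tcp [0.4531 0.1491 0.2436] xang 84.37 q [ 0.06  0.46 -0.62  2.12  0.43  0.68 -0.94]
hood_left 0.72 (245, 244) [0.5259 0.1631 0.0582]
hood_mid 0.83 (260, 226) [0.4909 0.1365 0.124 ]
hood_mid 0.43 (315, 182) [ 0.4835 -0.2636  0.0135]
front x=-0.3366*y+0.5777 skew yaw deg 18.603705074029225 n 14 53 y range -0.028325600616140596 0.20003131151701736 roof z 0.0930094461368519
((0.5802276134490967, 0.08591175079345703), (0.22039267420768738, 0.12742121517658234), 84.4326400756836)
```

View pics/s9.png

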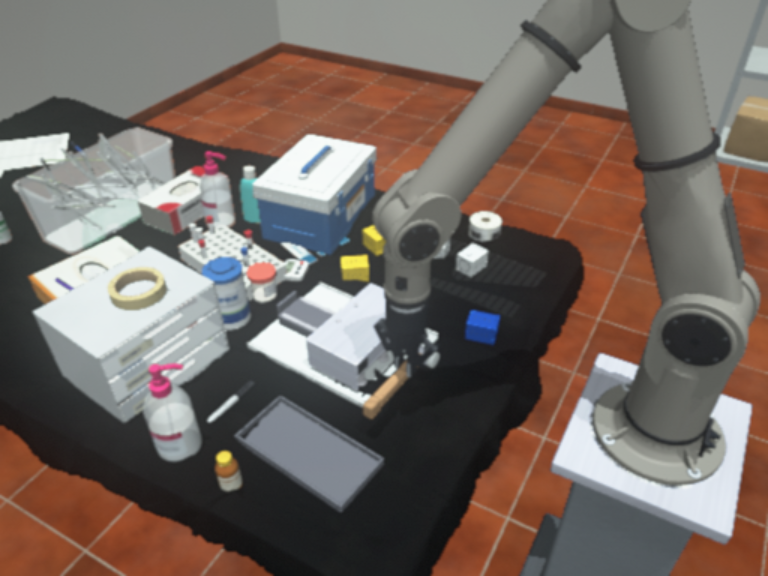

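The hood is free: it has gone about 16 mm back with almost no skew. I'll push it back gently at its middle with the mallet.

```bash
python3 -m pendant '[[0.01,0.008,0.01,0,0],[0.01,0,0.012,0,0],[0.01,0,0.008,0,0],[0.01,0,0.004,0,0],[0.01,0,0.004,0,0],[0.01,0,0.005,0,0],[0.01,0,0.007,0,0],[0.01,0,0.008,0,0],[0.01,0,0.008,0,0],[0.01,0,0.008,0,0],[0.01,0,0.008,0,0],[0.01,0,0.008,0,0]]' | grep -E "eef|contact"
python3 -m pendant '[[0.01,0,0.008,0,0],[0.01,0,0.008,0,0],[0.01,0,0.008,0,0],[0.01,0,0.008,0,0],[0.01,0,0.008,0,0],[0.01,0,0.008,0,0],[0.01,0,0.008,0,0],[0.01,0,0.008,0,0],[0.01,0,0.006,0,0],[0.01,0,0.004,0,0],[0.01,0,0.004,0,0],[0.01,0,0,0,0]]' | grep -E "eef|contact"
for i in 1 2 3 ; do python3 -m pendant '[[0.01,0,0.002,0,0],[0.01,0,0.002,0,0],[0.01,0,0,0,0]]' | grep -E "eef|contact"; done
python3 look.py side s10 hood_left hood_mid hood_right ;python3 roof.py s10|tail -1
```

```text
eef_pos: [0.5443, 0.1508, 0.2436]
contact_force: [-0.6, -0.3, -2.8]
eef_pos: [0.6219, 0.1434, 0.2438]
contact_force: [0.7, 0.7, -1.2]
eef_pos: [0.6253, 0.1433, 0.2438]
contact_force: [-0.9, -0.6, -3.0]
eef_pos: [0.6294, 0.1428, 0.2438]
contact_force: [0.3, 0.4, -2.6]
eef_pos: [0.6323, 0.143, 0.2435]
contact_force: [-4.5, 0.8, -0.3]
cam [0.068 0.914 0.961] tcp [0.6323 0.143  0.2435] xang 84.62 q [ 0.08  0.68 -0.57  1.71  0.45  0.88 -0.77]
hood_left 0.75 (206, 224) [0.6631 0.16   0.0734]
hood_left 0.5 (313, 182) [ 0.492  -0.2661  0.0086]
hood_mid 0.79 (224, 209) [0.6094 0.1374 0.1385]
hood_right 0.8 (236, 194) [0.6494 0.0073 0.0861]
((0.722099244594574, 0.10575255751609802), (0.15416395664215088, 0.12666401267051697), 84.90404510498047)
```

```bash
for i in 1 2 3; do python3 -m pendant '[[0.01,0,0.002,0,0],[0.01,0,0,0,0],[0.01,0,0,0,0]]' | grep -E "eef|contact"; done
```

```text
eef_pos: [0.6331, 0.1435, 0.2433]
contact_force: [-10.2, 2.2, 3.1]
eef_pos: [0.634, 0.1439, 0.243]
contact_force: [-13.7, 3.1, 4.4]
eef_pos: [0.6349, 0.1443, 0.2428]
contact_force: [-17.7, 4.3, 6.3]
```

```bash
python3 -m pendant '[[0.01,0,-0.02,0,0],[0.01,0,-0.03,0,0],[0.01,0,0,-0.03,0],[0.01,0,0,-0.04,0],[0.01,0,0,-0.03,0],[0.01,0,0,0,-7.1],[0.01,0,0,0,-7.1],[0.01,0,0,0,-7.1],[0.01,0,0,0,-7.1],[0.01,0,0,0,-7.1],[0.01,0,0,0,-7.1],[0.01,0,0,0,-7.1]]' >/dev/null
python3 -m pendant '[[0.01,0,0,0,-7.1],[0.01,0,0,0,-7.1],[0.01,0,0,0,-7.1],[0.01,0,0,0,-7.1],[0.01,0,0,0,-7.1],[0.01,0,0,0,-3.3],[0.01,0,0,0,0],[0.01,0,0,0,0],[0.01,0,0,0,0]]'
python3 look.py side s11; python3 roof.py s11|tail -1
python3 - <<'E'
from h import *
p,R=tool(); print((R.T@(np.array([.5615,.3460,.1888])-p)).round(4), np.degrees(np.arctan2(R[1,0],R[0,0])))
E
```

```text
t: 32.85
eef_pos: [0.5895, 0.1464, 0.3438]
tool_rot: [0.0, 0.061, 0.998, -0.0]
contact_force: [-0.3, -0.6, -1.9]
gripper_width: 0.196
grasp_force: 121.5
cam [0.068 0.914 0.961] tcp [0.5895 0.1464 0.3438] xang 172.98 q [ 0.35  0.63 -0.98  1.73  0.58  1.1   0.63]
((0.7176045179367065, 0.07627974450588226), (0.21734502911567688, 0.12780606746673584), 84.17571258544922)
[0.0521 0.1947 0.1549] 173.00589141757865
```

```bash
python3 -m pendant '[[0.01,0.0104,0.0389,0,0],[0.01,0.0104,0.0389,0,0],[0.01,0.0104,0.0389,0,0],[0.01,0.0104,0.0389,0,0],[0.01,0.0105,0.0391,0,0],[0.01,0,0,0.04,0],[0.01,0,0,0.04,0],[0.01,0,0,0.03,0],[0.01,0,0,0.02,0],[0.01,0,0,0,0],[0.01,0,0,0,0]]'
python3 look.py wrist w12
```

```text
t: 33.82
eef_pos: [0.5607, 0.3462, 0.2132]
tool_rot: [-0.001, 0.06, 0.998, -0.0]
contact_force: [-0.1, 1.1, -1.4]
gripper_width: 0.198
grasp_force: 121.3
cam [0.491 0.354 0.183] tcp [0.5607 0.3462 0.2132] xang 173.09 q [-0.08  0.84 -0.85  1.68  0.74  0.98  0.25]
```

View pics/w12.png

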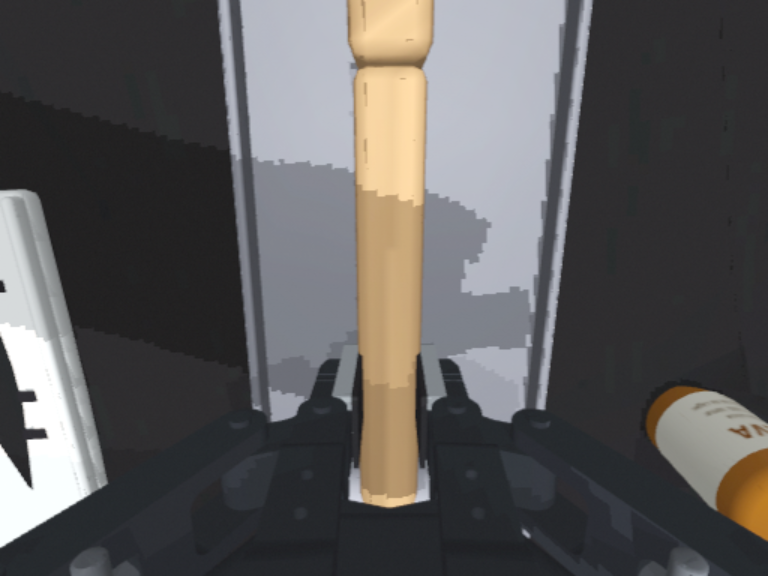

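The mallet is over its tray. I'll lower it, release and rise.

```bash
python3 -m pendant '[[0.01,0,0,0.012,0],[0.01,0,0,0.008,0],[0.01,0,0,0.004,0],[0.01,0,0,0,0],[0.01,0,0,0,0]]' |grep -E "eef|contact"
python3 -m pendant '[[0.035,0,0,0,0],[0.045,0,0,0,0],[0.05,0,0,0,0],[0.05,0,0,0,0],[0.05,0,0,-0.02,0],[0.05,0,0,-0.04,0],[0.05,0,0,-0.04,0],[0.05,0,0,-0.04,0],[0.05,0,0,-0.04,0],[0.05,0,0,0,0]]' 20
python3 look.py side s13 jar_1_c hood_left hood_right peg_1 peg_2 peg_3; python3 roof.py s13|tail -1
python3 - <<'E'
from h import *
z=np.load("s13.npz");C=z["C"];im=z["im"];X,Y,Z=np.moveaxis(C,-1,0)
m=((Z>.035)&(Z<.06)&(im.min(-1)>120)&(Y<-.15)&(X<.75)&(X>.4)).astype(np.uint8)
n,l,s,c=cv2.connectedComponentsWithStats(m)
for k in range(1,n):
    if s[k,4]>30:
        g=l==k; P=np.c_[X[g],Y[g]].astype(np.float32); print(s[k],c[k].round(),cv2.minAreaRect(P),np.median(Z[g]))
E
```

```text
eef_pos: [0.5612, 0.3464, 0.192]
contact_force: [-3.7, -3.1, 13.7]
t: 35.12
eef_pos: [0.5616, 0.3486, 0.3786]
tool_rot: [0.005, 0.06, 0.998, 0.004]
contact_force: [0.3, 1.8, 1.2]
gripper_width: 0.588
grasp_force: 0.0
cam [0.068 0.914 0.961] tcp [0.5616 0.3486 0.3786] xang 173.11 q [-0.01  0.67 -0.97  1.58  0.58  1.2   0.36]
jar_1_c 0.57 (291, 163) [ 0.5932 -0.2896  0.0437]
hood_left 0.58 (206, 226) [0.6639 0.16   0.0647]
hood_right 0.64 (236, 195) [0.6477 0.0101 0.0846]
peg_1 0.82 (267, 226) [0.5291 0.0193 0.0094]
peg_1 0.78 (241, 257) [0.5312 0.1792 0.0152]
peg_1 0.69 (256, 240) [0.5274 0.095  0.0136]
peg_2 0.82 (267, 226) [0.5291 0.0193 0.0094]
peg_2 0.78 (241, 257) [0.5312 0.1792 0.0152]
peg_2 0.69 (256, 240) [0.5274 0.095  0.0136]
peg_3 0.82 (267, 226) [0.5291 0.0193 0.0094]
peg_3 0.78 (241, 257) [0.5312 0.1792 0.0152]
peg_3 0.69 (256, 240) [0.5274 0.095  0.0136]
((0.7137150168418884, 0.04537850245833397), (0.16309978067874908, 0.12627488374710083), 83.47338104248047)
[269 129  10  10  36] [274. 135.] ((0.7421046495437622, -0.44746795296669006), (0.01446292083710432, 0.08303863555192947), 1.2928659915924072) 0.04029178443437777
[314 141  21  15 242] [324. 148.] ((0.5261309742927551, -0.44555044174194336), (0.08438442647457123, 0.0783706083893776), 88.62230682373047) 0.04800540040756342
[284 154  16  15 165] [292. 161.] ((0.5956079363822937, -0.30241525173187256), (0.04749798774719238, 0.07197722047567368), 11.984404563903809) 0.04672065126736335
[305 162  21  16 184] [315. 169.] ((0.49988478422164917, -0.2986847460269928), (0.07036828994750977, 0.050722625106573105), 75.43975067138672) 0.04692997120064654
```

View pics/s13.png

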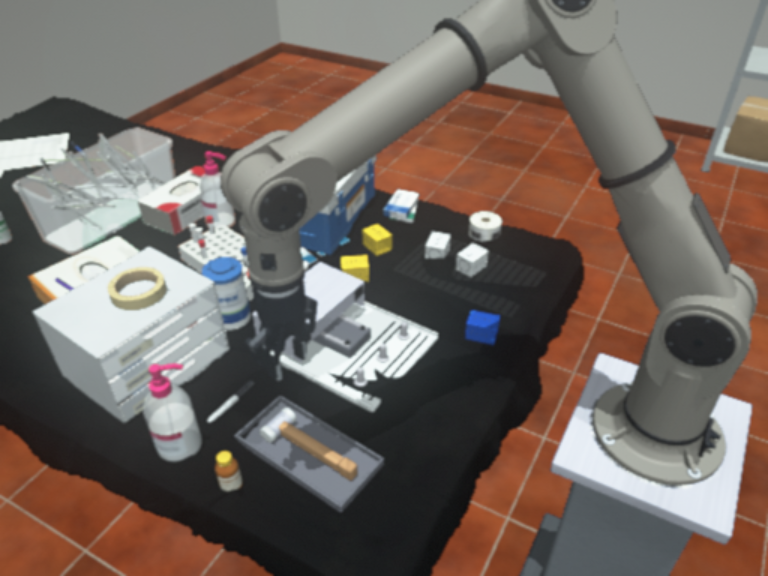

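The mallet lies back in its tray and the hood is fully back. The three pegs show at (361,376), (383,352) and (403,329). Jars A and B are on the mat at (437,245) and (472,260), and the yellow and blue look-alikes stay where they are. Moving over the jars.

```bash
python3 -m pendant '[[0.07,0,0,-0.02,7.1],[0.07,0,0,-0.02,7.1],[0.07,0,0,0,7.1],[0.07,0,0,0,7.1],[0.07,0,0,0,7.1],[0.07,0,0,0,7.1],[0.07,0,0,0,7.1],[0.07,0,0,0,7.1],[0.07,0,0,0,7.1],[0.07,0,0,0,7.1],[0.07,0,0,0,7.1],[0.07,0,0,0,0]]' |grep eef
python3 -m pendant '[[0.07,-0.0391,-0.004,0,0],[0.07,-0.0391,-0.004,0,0],[0.07,-0.0391,-0.004,0,0],[0.07,-0.0391,-0.004,0,0],[0.07,0,0,0,0],[0.07,0,0,0,0]]' |grep eef
python3 look.py wrist w14 peg_1
python3 -m pendant '[[0.07,-0.0391,-0.004,0,0],[0.07,-0.0391,-0.004,0,0],[0.07,-0.0391,-0.004,0,0],[0.07,-0.0391,-0.004,0,0],[0.07,-0.0391,-0.004,0,0],[0.07,-0.0391,-0.004,0,0],[0.07,-0.0391,-0.004,0,0],[0.07,-0.0391,-0.004,0,0],[0.07,-0.0391,-0.004,0,0],[0.07,-0.0391,-0.004,0,0],[0.07,-0.0391,-0.004,0,0],[0.07,-0.0391,-0.004,0,0]]' |grep eef
python3 -m pendant '[[0.07,-0.0391,-0.004,0,0],[0.07,0,0,0,0],[0.07,0,0,0,0]]' |grep eef
python3 look.py wrist w15 jar_1_c
cat > jars.py <<'E'
import sys
from h import *
z=np.load(sys.argv[1]+".npz");C=z["C"];im=z["im"];X,Y,Z=np.moveaxis(C,-1,0); sat=cv2.cvtColor(im,cv2.COLOR_BGR2HSV)[...,1]
m=((Z>.044)&(Z<.054)&(sat<60)&(Y<-.12)&(X<.8)&(X>.4)).astype(np.uint8)
n,l,s,c=cv2.connectedComponentsWithStats(m)
for k in range(1,n):
    if s[k,4]>400:
        g=l==k; P=np.c_[X[g],Y[g]].astype(np.float32); print(s[k],c[k].round(),cv2.minAreaRect(P),np.median(Z[g]))
E
python3 jars.py w15
```

```text
eef_pos: [0.5606, 0.3462, 0.4086]
eef_pos: [0.5592, 0.1857, 0.4088]
cam [0.554 0.257 0.378] tcp [0.5592 0.1857 0.4088] xang 94.9 q [ 0.11  0.42 -0.71  1.72  0.3   1.11 -0.6 ]
peg_1 0.73 (296, 241) [0.6129 0.0968 0.0396]
peg_1 0.65 (236, 234) [0.539  0.0958 0.0309]
eef_pos: [0.5528, -0.2824, 0.4096]
eef_pos: [0.5517, -0.3233, 0.4088]
cam [ 0.547 -0.252  0.378] tcp [ 0.5517 -0.3233  0.4088] xang 94.96 q [ 0.82  0.47 -0.54  1.61  0.26  1.13  0.31]
jar_1_c 0.8 (302, 153) [ 0.5979 -0.3018  0.0496]
[ 189  108   58   68 2463] [217. 142.] ((0.5055499076843262, -0.2985081374645233), (0.06178228184580803, 0.04696626961231232), 75.70440673828125) 0.049368372684159514
[ 281  127   47   60 2387] [304. 156.] ((0.6013110876083374, -0.30604392290115356), (0.04715946689248085, 0.06210605427622795), 10.44621753692627) 0.04939523949049838
[ 201  234   66   62 2986] [233. 265.] ((0.5319533348083496, -0.4460906982421875), (0.07981942594051361, 0.07969152182340622), 32.6887321472168) 0.05005763022962395
```

View pics/w15.png

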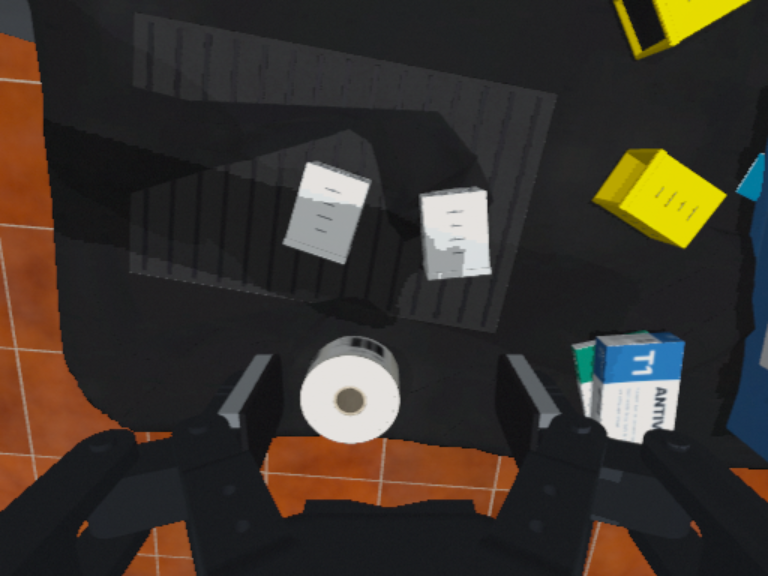

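The jar-shaped things in w15 are white at (327,213) and (456,233), yellow at (660,195) and (690,20), and blue, out of view. Only the two white ones fit "rinsed white jar", and both lie on the mat with the mouth toward -y. I start with A at (456,233), gripping close to its closed end so that it can be tipped in the grip.

```bash
python3 -m pendant '[[0.07,0,0,0,-5.4],[0.07,0.018,0.0258,0,0],[0.07,0.0181,0.0258,0,0],[0.07,0,0,0.04,0],[0.07,0,0,0.04,0],[0.07,0,0,0.04,0],[0.07,0,0,0.04,0],[0.07,0,0,0.03,0],[0.07,0,0,0.02,0],[0.07,0,0,0.01,0],[0.07,0,0,0,0],[0.07,0,0,0,0]]' 20
python3 -m pendant '[[0.04,0,0,0,0],[0.04,0,0,0,0],[0.04,0,0,0,0],[0.04,0,0,0,0],[0.04,0,0,0,0],[0.04,0,0,0,0],[0.04,0,0,-0.02,0],[0.04,0,0,-0.03,0],[0.04,0,0,-0.03,0],[0.04,0,0,0,0],[0.04,0,0,0,0],[0.04,0,0,0,0]]' 20
python3 look.py side s16 jar_1_c
python3 - <<'E'
import cv2
im=cv2.imread('pics/s16.png');h=im[150:330,350:590];cv2.imwrite('pics/s16c.png',cv2.resize(h,None,fx=3,fy=3,interpolation=2))
E
```

```text
t: 39.42
eef_pos: [0.5964, -0.2756, 0.1905]
tool_rot: [0.0, 0.639, 0.769, 0.001]
contact_force: [-0.2, -0.5, 0.2]
gripper_width: 0.817
grasp_force: 0.0
t: 40.42
eef_pos: [0.595, -0.2773, 0.2698]
tool_rot: [0.0, 0.64, 0.768, -0.0]
contact_force: [-0.1, -0.7, -0.6]
gripper_width: 0.538
grasp_force: 21.1
cam [0.068 0.914 0.961] tcp [ 0.595  -0.2773  0.2698] xang 100.39 q [ 0.7   0.65 -0.51  1.68  0.38  0.92  0.22]
jar_1_c 0.7 (296, 148) [ 0.5734 -0.2805  0.1207]
jar_1_c 0.67 (313, 179) [ 0.4918 -0.2623  0.0249]
jar_1_c 0.32 (314, 176) [ 0.4885 -0.2603  0.0408]
```

View pics/s16c.png

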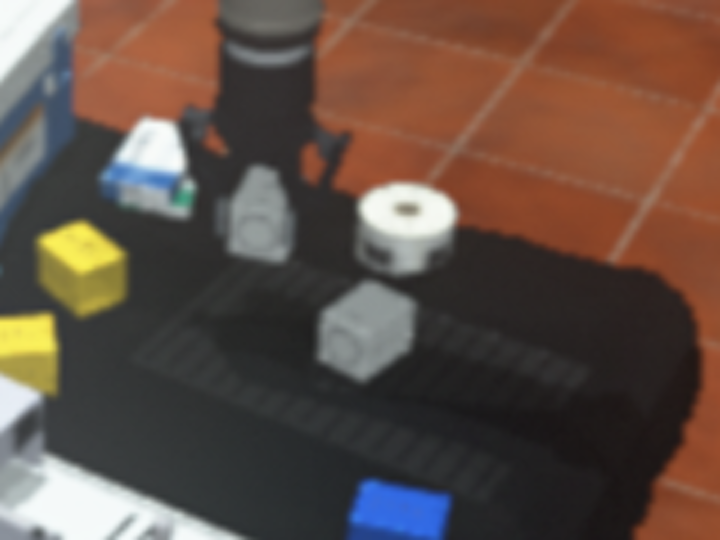

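Jar A is held level by its closed end, so it does not swing by itself. I'll carry it to the left part of the rack's front edge, turn the mouth to the rear, and tip it there by pressing the lower rim against the deck's edge.

```bash
python3 -m pendant '[[0.04,0,0,-0.02,-7.1],[0.04,0,0,-0.02,-7.1],[0.04,0,0,-0.02,-7.1],[0.04,0,0,0,-7.1],[0.04,0,0,0,-7.1],[0.04,0,0,0,-7.1],[0.04,0,0,0,-7.1],[0.04,0,0,0,-7.1],[0.04,0,0,0,-7.1],[0.04,0,0,0,-7.1],[0.04,0,0,0,-3.4],[0.04,0,0,0,0]]' |grep eef
python3 -m pendant '[[0.04,0.0179,0.034,0,0],[0.04,0.0179,0.034,0,0],[0.04,0.0179,0.034,0,0],[0.04,0.0179,0.034,0,0],[0.04,0.0179,0.034,0,0],[0.04,0.0179,0.034,0,0],[0.04,0.0179,0.034,0,0],[0.04,0.0179,0.034,0,0],[0.04,0.0179,0.034,0,0],[0.04,0.0179,0.034,0,0],[0.04,0.0179,0.034,0,0],[0.04,0.0179,0.034,0,0]]' |grep eef
python3 -m pendant '[[0.04,0.0176,0.034,0,0],[0.04,0,0,0,0],[0.04,0,0,0,0]]' 
python3 look.py side s17 peg_1
python3 - <<'E'
from h import *
z=np.load("s17.npz");C=z["C"];im=z["im"];X,Y,Z=np.moveaxis(C,-1,0)
# deck front edge & pegs
m=(Z>.008)&(Z<.019)&(im.min(-1)>90)&(X<.56)&(Y>-.06)&(Y<.24)
for y in np.arange(-.02,.22,.03):
    g=m&(abs(Y-y)<.006); print(y.round(3),X[g].min().round(4) if g.any() else None,end=' | ')
m=((Z>.03)&(Z<.056)&(X<.57)&(X>.5)&(Y>-.02)&(Y<.22)).astype(np.uint8)
n,l,s,c=cv2.connectedComponentsWithStats(m)
print()
for k in range(1,n):
    if s[k,4]>5: g=l==k; print(s[k,4],np.median(C[g],0).round(4))
E
```

```text
eef_pos: [0.5949, -0.2773, 0.328]
eef_pos: [0.4171, 0.1499, 0.3293]
t: 42.77
eef_pos: [0.4027, 0.1862, 0.3296]
tool_rot: [-0.0, 0.043, 0.999, 0.0]
contact_force: [0.9, -1.8, -1.0]
gripper_width: 0.536
grasp_force: 21.1
cam [0.068 0.914 0.961] tcp [0.4027 0.1862 0.3296] xang 175.03 q [ 0.32  0.37 -1.04  2.11  0.41  0.88  0.52]
peg_1 0.79 (269, 228) [0.4031 0.2531 0.2542]
peg_1 0.77 (238, 256) [0.5424 0.1779 0.0124]
peg_1 0.7 (259, 239) [0.4572 0.2036 0.1476]
-0.02 -0.114 | 0.01 -0.1172 | 0.04 -0.1117 | 0.07 -0.0979 | 0.1 -0.0733 | 0.13 0.4899 | 0.16 0.5249 | 0.19 0.4831 | 
15 [0.5263 0.0129 0.0467]
31 [0.5321 0.0928 0.0441]
32 [0.5379 0.1721 0.044 ]
```

Run:
```python
from h import *
z=np.load("w14.npz");C=z["C"];im=z["im"];X,Y,Z=np.moveaxis(C,-1,0)
m=((Z>.044)&(Z<.056)&(X<.6)&(X>.48)&(Y>-.05)&(Y<.25)).astype(np.uint8)
n,l,s,c=cv2.connectedComponentsWithStats(m)
for k in range(1,n):
    if s[k,4]>5: g=l==k; print(s[k],C[g].mean(0).round(4),C[g].min(0).round(4),C[g].max(0).round(4))
m=(Z>.008)&(Z<.016)&(im.min(-1)>90)&(X<.56)&(X>.42)
for y in np.arange(-.02,.22,.03):
    g=m&(abs(Y-y)<.003); print(y.round(3),X[g].min().round(4) if g.any() else None,end=' | ')
m=(Z>.008)&(Z<.02)&(im.min(-1)>90)&(X<.7)&(X>.42)
for x in np.arange(.48,.62,.03):
    g=m&(abs(X-x)<.003); print(x.round(3),Y[g].min().round(4),Y[g].max().round(4),end=' | ')
```

```text
[237 175  14  14 148] [0.5442 0.169  0.0488] [0.5365 0.16   0.0443] [0.5515 0.1753 0.0522]
[227 238  14  13 126] [0.5378 0.0901 0.0485] [0.5297 0.0815 0.0441] [0.5453 0.0963 0.052 ]
[219 295  12  12 112] [0.5312 0.0111 0.0485] [0.5238 0.0035 0.0442] [0.5382 0.0167 0.0522]
-0.02 0.4701 | 0.01 0.4743 | 0.04 0.4776 | 0.07 0.4763 | 0.1 0.4787 | 0.13 0.501 | 0.16 0.5322 | 0.19 0.486 | 0.48 -0.0313 0.304 | 0.51 -0.0336 0.3 | 0.54 -0.036 0.2962 | 0.57 -0.0388 0.2926 | 0.6 -0.0403 0.3313 |
```

```bash
python3 -m pendant '[[0.04,0,-0.011,0.03,0],[0.04,0,0,0.04,0],[0.04,0,0,0.037,0],[0.04,0,0,0.02,0],[0.04,0,0,0.01,0],[0.04,-0.008,0,0,0],[0.04,-0.006,0,0,0],[0.04,0,0,0,0],[0.04,0,0,0,0]]' |grep -E "eef|contact"
for i in 1 2 3 4; do python3 -m pendant '[[0.04,-0.003,0,0,0],[0.04,0,0,0,0],[0.04,0,0,0,0]]'|grep -E "eef|contact"; done
```

```text
eef_pos: [0.4182, 0.1714, 0.1935]
contact_force: [-0.1, -0.8, -1.4]
eef_pos: [0.4201, 0.1715, 0.1931]
contact_force: [-0.6, 0.2, -0.7]
eef_pos: [0.4216, 0.1713, 0.1924]
contact_force: [-4.9, -0.5, 0.3]
eef_pos: [0.4231, 0.1709, 0.1919]
contact_force: [-11.1, -0.4, 3.1]
eef_pos: [0.4245, 0.1705, 0.1917]
contact_force: [-16.5, -0.8, 8.2]
```

```bash
python3 -m pendant '[[0.04,-0.002,0,-0.006,0],[0.04,-0.003,0,-0.006,0],[0.04,0,0,0,0],[0.04,0,0,0,0]]'|grep -E "eef|contact"
python3 -m pendant '[[0.04,-0.004,0,-0.005,0],[0.04,-0.005,0,-0.005,0],[0.04,0,0,0,0],[0.04,0,0,0,0]]'|grep -E "eef|contact"
python3 -m pendant '[[0.04,-0.005,0,-0.004,0],[0.04,-0.006,0,-0.003,0],[0.04,0,0,0,0],[0.04,0,0,0,0]]'|grep -E "eef|contact"
python3 look.py wrist w18 jar_1_c >/dev/null; python3 look.py side s18 jar_1_c
python3 - <<'E'
import cv2,numpy as np
a=cv2.imread('pics/w18.png')[240:576,150:650];b=cv2.imread('pics/s18.png')[300:440,340:500]
b=cv2.resize(b,None,fx=2.4,fy=2.4);cv2.imwrite('pics/m18.png',np.hstack([cv2.resize(a,(400,336)),b]))
E
```

```text
eef_pos: [0.4327, 0.1701, 0.2048]
contact_force: [-7.4, -1.4, 5.6]
eef_pos: [0.4429, 0.1694, 0.2152]
contact_force: [-5.9, -1.3, 5.8]
eef_pos: [0.4541, 0.1684, 0.2221]
contact_force: [-3.3, -1.2, 4.9]
cam [0.068 0.914 0.961] tcp [0.454  0.1685 0.222 ] xang 174.79 q [ 0.19  0.59 -0.84  2.1   0.66  0.74  0.4 ]
jar_1_c 0.52 (264, 257) [0.4444 0.1983 0.0791]
jar_1_c 0.26 (224, 209) [0.6536 0.0741 0.0715]
```

View pics/m18.png

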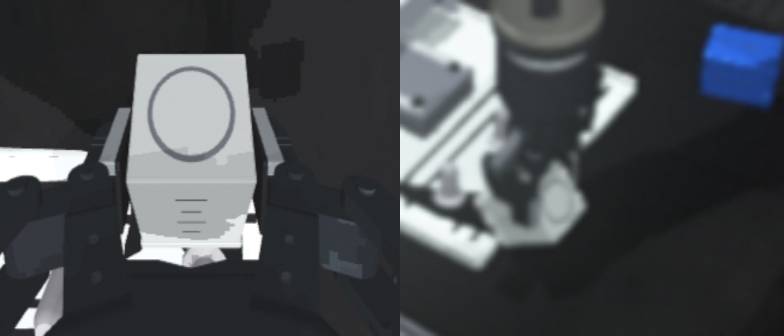

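It works: the closed end (circle at (190,115)) is turning upward, roughly half way. Continuing the arc.

```bash
cat > tilt.py <<'E'
import sys
from h import *
p,R=tool(); m=model("wrist"); im,d=bot.read_camera("wrist"); C=cloud(d,m)
L=(C-p)@R   # tool frame
g=(abs(L[...,1])<.019)&(L[...,2]>.09)&(L[...,2]<.2)&(L[...,0]>-.04)&(L[...,0]<.06)
P=L[g]; 
# plane ransac
rng=np.random.default_rng(0); best=0
for _ in range(400):
    a,b,c=P[rng.choice(len(P),3,False)]; n=np.cross(b-a,c-a); 
    if np.linalg.norm(n)<1e-7: continue
    n/=np.linalg.norm(n)
    k=abs((P-a)@n)<.0012
    if k.sum()>best: best=k.sum(); K=k
Q=P[K]; c=Q.mean(0); n=np.linalg.svd(Q-c)[2][2]; n*=-np.sign(n[2])
print("plane n(tool)",n.round(3),"tilt deg",np.degrees(np.arctan2(n[0],-n[2])).round(1),"roll",np.degrees(np.arctan2(n[1],-n[2])).round(1),"cen",c.round(4),"min",Q.min(0).round(4),"max",Q.max(0).round(4),best,len(P),"tcp",p.round(4))
E
python3 -m pendant '[[0.04,-0.006,0,-0.003,0],[0.04,-0.006,0,-0.002,0],[0.04,0,0,0,0],[0.04,0,0,0,0]]'|grep -E "eef|contact"
python3 -m pendant '[[0.04,-0.006,0,-0.001,0],[0.04,-0.007,0,-0.001,0],[0.04,0,0,0,0],[0.04,0,0,0,0]]'|grep -E "eef|contact"
python3 tilt.py
python3 -m pendant '[[0.04,-0.006,0,0,0],[0.04,-0.007,0,0.001,0],[0.04,0,0,0,0],[0.04,0,0,0,0]]'|grep -E "eef|contact"
python3 tilt.py
```

```text
eef_pos: [0.4661, 0.1674, 0.2268]
contact_force: [-2.6, -0.6, 2.3]
eef_pos: [0.4791, 0.1663, 0.2288]
contact_force: [-0.8, -1.7, 1.5]
plane n(tool) [ 0.572 -0.004 -0.82 ] tilt deg 34.9 roll -0.3 cen [ 0.0144 -0.0002  0.154 ] min [-0.004  -0.019   0.1409] max [0.0339 0.019  0.1685] 8053 12999 tcp [0.4791 0.1663 0.2288]
eef_pos: [0.4924, 0.165, 0.2278]
contact_force: [-0.1, -0.9, 1.9]
plane n(tool) [ 0.406 -0.    -0.914] tilt deg 23.9 roll -0.0 cen [ 0.016  -0.      0.1508] min [-0.005  -0.019   0.1409] max [0.0372 0.019  0.1615] 8644 13403 tcp [0.4924 0.165  0.2278]
```

```bash
python3 -m pendant '[[0.04,-0.006,0,0.0015,0],[0.04,-0.006,0,0.002,0],[0.04,0,0,0,0],[0.04,0,0,0,0]]'|grep -E "eef|contact"
python3 tilt.py
python3 -m pendant '[[0.04,-0.004,0,0.002,0],[0.04,-0.004,0,0.002,0],[0.04,0,0,0,0],[0.04,0,0,0,0]]'|grep -E "eef|contact"
python3 tilt.py
```

```text
eef_pos: [0.5041, 0.164, 0.2243]
contact_force: [-0.4, -0.4, 1.1]
plane n(tool) [ 0.235  0.004 -0.972] tilt deg 13.6 roll 0.2 cen [ 1.680e-02 -1.000e-04  1.473e-01] min [-0.0062 -0.019   0.141 ] max [0.0387 0.019  0.1538] 8954 14774 tcp [0.5041 0.164  0.2243]
eef_pos: [0.5119, 0.1633, 0.2205]
contact_force: [0.4, -1.4, 3.8]
plane n(tool) [ 0.109  0.    -0.994] tilt deg 6.3 roll 0.0 cen [1.720e-02 1.000e-04 1.445e-01] min [-0.0065 -0.019   0.1409] max [0.0391 0.019  0.1479] 9204 17339 tcp [0.5119 0.1633 0.2205]
```

```bash
python3 -m pendant '[[0.04,-0.003,0,0.002,0],[0.04,0,0,0.002,0],[0.04,0,0,0,0],[0.04,0,0,0,0]]'|grep -E "eef|contact"
python3 tilt.py
python3 -m pendant '[[0.04,-0.001,0,0.003,0],[0.04,0,0,0.002,0],[0.04,0,0,0,0],[0.04,0,0,0,0]]'|grep -E "eef|contact"
python3 tilt.py
```

```text
eef_pos: [0.5159, 0.163, 0.2173]
contact_force: [3.4, -2.5, 7.9]
plane n(tool) [ 0.032 -0.003 -0.999] tilt deg 1.8 roll -0.2 cen [ 0.0175 -0.0003  0.1424] min [-0.0072 -0.019   0.1405] max [0.0386 0.019  0.1445] 9057 18596 tcp [0.5159 0.163  0.2173]
eef_pos: [0.5176, 0.163, 0.2147]
contact_force: [-2.3, -7.7, 33.5]
plane n(tool) [-0.013  0.004 -1.   ] tilt deg -0.8 roll 0.3 cen [0.0168 0.0002 0.14  ] min [-0.008  -0.019   0.1383] max [0.0386 0.019  0.1417] 9396 19240 tcp [0.5176 0.163  0.2147]
```

Jar A now stands mouth down on the deck, flat (tilt below 1°), its centre 16 mm along +x from the tool. I'll carry it to peg 3, which keeps the tipping place free.

```bash
python3 -m pendant '[[0.04,0,0,-0.01,0],[0.04,0,0,-0.03,0],[0.04,0,0,-0.03,0],[0.04,-0.0108,-0.0377,0,0],[0.04,-0.0108,-0.0377,0,0],[0.04,-0.0108,-0.0377,0,0],[0.04,-0.0109,-0.0376,0,0],[0.04,0,0,0,0],[0.04,0,0,0,0],[0.04,0,0,0,0]]'|grep -E "eef|contact|grasp"
python3 tilt.py
python3 - <<'E'
from h import *
p,R=tool(); c=np.array([.531,.0105,0]); t=c-.016*R[:,0]; print((R.T@(t-p))[:2].round(4),np.degrees(np.arctan2(R[1,0],R[0,0])))
E
```

```text
eef_pos: [0.5447, 0.0091, 0.281]
contact_force: [0.2, -0.3, -0.8]
grasp_force: 24.7
plane n(tool) [-0.011  0.001 -1.   ] tilt deg -0.6 roll 0.1 cen [1.690e-02 1.000e-04 1.401e-01] min [-0.008  -0.019   0.1388] max [0.0385 0.019  0.1415] 9469 16610 tcp [0.5447 0.0091 0.281 ]
[-0.0025 -0.001 ] 174.89863255789027
```

```bash
python3 -m pendant '[[0.04,-0.0025,-0.001,0.01,0],[0.04,0,0,0.01,0],[0.04,0,0,0.01,0],[0.04,0,0,0.01,0],[0.04,0,0,0,0]]'|grep -E "eef|contact|grasp"
python3 -m pendant '[[0.04,0,0,0.01,0],[0.04,0,0,0.01,0],[0.04,0,0,0.003,0],[0.04,0,0,0,0],[0.04,0,0,0,0]]'|grep -E "eef|contact|grasp"
python3 -m pendant '[[0.04,0,0,0.002,0],[0.04,0,0,0,0],[0.04,0,0,0,0]]'|grep -E "eef|contact|grasp"
python3 tilt.py
```

```text
eef_pos: [0.5462, 0.0079, 0.2385]
contact_force: [0.3, 0.9, -1.3]
grasp_force: 24.7
eef_pos: [0.5474, 0.0078, 0.2181]
contact_force: [-1.0, 0.0, -0.8]
grasp_force: 24.7
eef_pos: [0.5475, 0.0077, 0.2165]
contact_force: [-0.6, 0.5, -0.6]
grasp_force: 24.7
plane n(tool) [-0.012  0.003 -1.   ] tilt deg -0.7 roll 0.2 cen [1.69e-02 1.00e-04 1.40e-01] min [-0.0079 -0.019   0.1385] max [0.0386 0.019  0.1416] 9430 16654 tcp [0.5475 0.0077 0.2165]
```

```bash
python3 -m pendant '[[0.04,0,0,0.002,0],[0.04,0,0,0,0],[0.04,0,0,0,0]]'|grep -E "eef|contact|grasp"
python3 -m pendant '[[0.04,0,0,0.0015,0],[0.04,0,0,0,0],[0.04,0,0,0,0]]'|grep -E "eef|contact|grasp"
python3 -m pendant '[[0.05,0,0,0,0],[0.055,0,0,0,0],[0.06,0,0,0,0],[0.06,0,0,0,0],[0.06,0,0,0,0],[0.06,0,0,-0.02,0],[0.06,0,0,-0.03,0],[0.06,0,0,-0.04,0],[0.06,0,0,0,0],[0.06,0,0,0,0]]' 20
python3 look.py wrist w20
python3 - <<'E'
from h import *
z=np.load("w20.npz");C=z["C"];X,Y,Z=np.moveaxis(C,-1,0)
m=((Z>.065)&(Z<.085)&(X<.6)&(X>.45)&(Y>-.06)&(Y<.22)).astype(np.uint8)
n,l,s,c=cv2.connectedComponentsWithStats(m)
for k in range(1,n):
    if s[k,4]>200: g=l==k; P=np.c_[X[g],Y[g]].astype(np.float32); print(s[k],np.median(Z[g]),cv2.minAreaRect(P))
E
python3 look.py side s20; python3 jars.py s20
```

```text
eef_pos: [0.5476, 0.0078, 0.2149]
contact_force: [-1.4, -1.6, 5.9]
grasp_force: 25.4
eef_pos: [0.5477, 0.0081, 0.2148]
contact_force: [-6.0, -2.0, 21.1]
grasp_force: 27.4
t: 51.8
eef_pos: [0.5482, 0.008, 0.3048]
tool_rot: [0.002, 0.045, 0.999, 0.0]
contact_force: [1.1, -0.5, -0.7]
gripper_width: 0.706
grasp_force: 0.0
cam [0.478 0.014 0.274] tcp [0.5482 0.008  0.3048] xang 174.79 q [ 0.57  0.55 -0.9   1.91  0.54  0.94  0.88]
[ 225  147   69   68 4496] 0.07451494625713588 ((0.5324612855911255, 0.009273383766412735), (0.04610566049814224, 0.04642510414123535), 84.71884155273438)
cam [0.068 0.914 0.961] tcp [0.5475 0.0075 0.3032] xang 174.79 q [ 0.57  0.55 -0.9   1.91  0.54  0.94  0.88]
```

Jar A stands flat on peg 3: its top is at 74.5 mm and it is centred within about 2 mm. Now jar B.

```bash
python3 -m pendant '[[0.07,0,0,-0.025,7.1],[0.07,0,0,-0.025,7.1],[0.07,0,0,-0.025,7.1],[0.07,0,0,-0.025,7.1],[0.07,0,0,0,7.1],[0.07,0,0,0,7.1],[0.07,0,0,0,7.1],[0.07,0,0,0,7.1],[0.07,0,0,0,7.1],[0.07,0,0,0,7.1],[0.07,0,0,0,7.1],[0.07,0,0,0,7.1]]' |grep eef
python3 -m pendant '[[0.07,0,0,0,5],[0.07,-0.0368,0,0,0],[0.07,-0.0368,0,0,0],[0.07,-0.0368,0,0,0],[0.07,-0.0368,0,0,0],[0.07,-0.0368,0,0,0],[0.07,-0.0368,0,0,0],[0.07,-0.0368,0,0,0],[0.07,-0.0368,0,0,0],[0.07,-0.0368,0,0,0],[0.07,0,0,0,0],[0.07,0,0,0,0]]' |grep eef
python3 look.py wrist w21 jar_1_c; python3 jars.py w21
```

```text
eef_pos: [0.547, 0.0074, 0.4009]
eef_pos: [0.5149, -0.3249, 0.4004]
cam [ 0.523 -0.254  0.37 ] tcp [ 0.5149 -0.3249  0.4004] xang 84.3 q [ 0.84  0.42 -0.51  1.7   0.23  1.09  0.17]
[ 223  115   51   64 2552] [247. 146.] ((0.5052287578582764, -0.29865601658821106), (0.06212767958641052, 0.046824242919683456), 76.09473419189453) 0.04939895643797628
[ 250  236   68   63 3107] [283. 267.] ((0.5319793820381165, -0.4462825357913971), (0.07987379282712936, 0.07971231639385223), 38.054107666015625) 0.05008227159368421
```

```bash
python3 -m pendant '[[0.07,0,0,0,4.1],[0.07,0,0,0,4.1],[0.07,0.0255,-0.0078,0,0],[0.07,0.0256,-0.0079,0,0],[0.07,0,0,0.04,0],[0.07,0,0,0.04,0],[0.07,0,0,0.04,0],[0.07,0,0,0.04,0],[0.07,0,0,0.03,0],[0.07,0,0,0.02,0],[0.07,0,0,0,0],[0.07,0,0,0,0]]' 20 |grep -E "eef|contact"
python3 -m pendant '[[0.04,0,0,0,0],[0.04,0,0,0,0],[0.04,0,0,0,0],[0.04,0,0,0,0],[0.04,0,0,0,0],[0.04,0,0,0,0],[0.04,0,0,-0.02,0],[0.04,0,0,-0.04,0],[0.04,0,0,-0.04,0],[0.04,0,0,-0.04,0],[0.04,0,0,0,0],[0.04,0,0,0,0]]' 20
```

```text
eef_pos: [0.5131, -0.2668, 0.192]
contact_force: [-0.1, 0.1, 1.7]
t: 56.0
eef_pos: [0.5138, -0.2691, 0.3364]
tool_rot: [0.003, 0.786, 0.618, 0.001]
contact_force: [-0.5, -0.5, -2.2]
gripper_width: 0.534
grasp_force: 21.0
```

```bash
python3 -m pendant '[[0.04,0,0,0,-7.1],[0.04,0,0,0,-7.1],[0.04,0,0,0,-7.1],[0.04,0,0,0,-7.1],[0.04,0,0,0,-7.1],[0.04,0,0,0,-7.1],[0.04,0,0,0,-7.1],[0.04,0,0,0,-7.1],[0.04,0,0,0,-7.1],[0.04,0,0,0,-7.1],[0.04,0,0,0,-7.1],[0.04,0,0,0,-7.1]]' |grep eef
python3 -m pendant '[[0.04,0,0,0,-7.1],[0.04,0,0,0,-6.5],[0.04,0.0122,0.0361,0,0],[0.04,0.0122,0.0361,0,0],[0.04,0.0122,0.0361,0,0],[0.04,0.0122,0.0361,0,0],[0.04,0.0122,0.0361,0,0],[0.04,0.0122,0.0361,0,0],[0.04,0.0122,0.0361,0,0],[0.04,0.0122,0.0361,0,0],[0.04,0.0122,0.0361,0,0],[0.04,0.0122,0.0361,0,0]]' |grep eef
python3 -m pendant '[[0.04,0.0122,0.0361,0,0],[0.04,0.0121,0.0365,0,0],[0.04,0,0,0,0],[0.04,0,0,0,0]]'
python3 -c "
from h import *
p,R=tool();print(p,np.degrees(np.arctan2(R[1,0],R[0,0])))"
```

```text
eef_pos: [0.5123, -0.2686, 0.3315]
eef_pos: [0.4202, 0.1023, 0.332]
t: 58.33
eef_pos: [0.4021, 0.1777, 0.3323]
tool_rot: [-0.0, 0.039, 0.999, 0.0]
contact_force: [-0.1, -1.2, -0.4]
gripper_width: 0.534
grasp_force: 21.1
[0.40211072 0.17769997 0.3323107 ] 175.56068834987002
```

```bash
python3 -m pendant '[[0.04,0,-0.004,0.03,0],[0.04,0,0,0.04,0],[0.04,0,0,0.037,0],[0.04,0,0,0.022,0],[0.04,0,0,0.01,0],[0.04,-0.008,0,0,0],[0.04,-0.006,0,0,0],[0.04,0,0,0,0],[0.04,0,0,0,0]]' |grep -E "eef|contact"
for i in 1 2 3; do python3 -m pendant '[[0.04,-0.003,0,0,0],[0.04,0,0,0,0],[0.04,0,0,0,0]]'|grep -E "eef|contact"; done
```

```text
eef_pos: [0.4174, 0.1696, 0.1937]
contact_force: [-0.6, -1.0, -1.1]
eef_pos: [0.4182, 0.1697, 0.1936]
contact_force: [-8.2, -0.9, 4.0]
eef_pos: [0.4201, 0.1694, 0.1932]
contact_force: [-10.5, -0.7, 3.3]
eef_pos: [0.4217, 0.1685, 0.1927]
contact_force: [-15.2, -1.8, 4.3]
```

```bash
python3 -m pendant '[[0.04,-0.002,0,-0.006,0],[0.04,-0.003,0,-0.006,0],[0.04,0,0,0,0],[0.04,0,0,0,0]]'|grep -E "eef|contact"
python3 -m pendant '[[0.04,-0.005,0,-0.005,0],[0.04,-0.006,0,-0.005,0],[0.04,0,0,0,0],[0.04,0,0,0,0]]'|grep -E "eef|contact"
python3 -m pendant '[[0.04,-0.005,0,-0.004,0],[0.04,-0.006,0,-0.003,0],[0.04,0,0,0,0],[0.04,0,0,0,0]]'|grep -E "eef|contact"
python3 tilt.py
python3 -m pendant '[[0.04,-0.006,0,-0.003,0],[0.04,-0.006,0,-0.002,0],[0.04,0,0,0,0],[0.04,0,0,0,0]]'|grep -E "eef|contact"
python3 tilt.py
```

```text
eef_pos: [0.4298, 0.1686, 0.2059]
contact_force: [-7.5, -1.9, 6.0]
eef_pos: [0.4416, 0.1678, 0.2161]
contact_force: [-6.0, -2.5, 4.8]
eef_pos: [0.4529, 0.1671, 0.2231]
contact_force: [-3.9, -2.0, 4.9]
plane n(tool) [ 0.814  0.    -0.581] tilt deg 54.5 roll 0.0 cen [ 0.0086 -0.0002  0.1596] min [-0.0044 -0.019   0.1421] max [0.0361 0.019  0.2   ] 6731 13538 tcp [0.4529 0.1671 0.2231]
eef_pos: [0.465, 0.1662, 0.2279]
contact_force: [-3.2, -2.5, 3.1]
plane n(tool) [ 0.697  0.001 -0.717] tilt deg 44.2 roll 0.1 cen [0.0109 0.     0.1579] min [-0.0049 -0.019   0.1425] max [0.0285 0.019  0.1757] 7309 13158 tcp [0.465  0.1662 0.2279]
```

Same behaviour as jar A; continuing the arc.

```bash
python3 -m pendant '[[0.04,-0.006,0,-0.001,0],[0.04,-0.007,0,-0.001,0],[0.04,0,0,0,0],[0.04,0,0,0,0]]'|grep -E "eef|contact"
python3 -m pendant '[[0.04,-0.006,0,0,0],[0.04,-0.007,0,0.001,0],[0.04,0,0,0,0],[0.04,0,0,0,0]]'|grep -E "eef|contact"
python3 -m pendant '[[0.04,-0.006,0,0.0015,0],[0.04,-0.006,0,0.002,0],[0.04,0,0,0,0],[0.04,0,0,0,0]]'|grep -E "eef|contact"
python3 tilt.py
python3 -m pendant '[[0.04,-0.004,0,0.002,0],[0.04,-0.004,0,0.002,0],[0.04,0,0,0,0],[0.04,0,0,0,0]]'|grep -E "eef|contact"
python3 tilt.py
python3 -m pendant '[[0.04,-0.004,0,0.002,0],[0.04,0,0,0.002,0],[0.04,0,0,0,0],[0.04,0,0,0,0]]'|grep -E "eef|contact"
python3 tilt.py
```

```text
eef_pos: [0.4781, 0.1653, 0.2298]
contact_force: [-1.7, -2.5, 1.6]
eef_pos: [0.4911, 0.1642, 0.2289]
contact_force: [-1.0, -3.0, 3.4]
eef_pos: [0.5031, 0.1632, 0.2254]
contact_force: [0.8, -2.8, 4.1]
plane n(tool) [ 0.222 -0.001 -0.975] tilt deg 12.8 roll -0.1 cen [0.0162 0.     0.1488] min [-0.0068 -0.019   0.1429] max [0.0384 0.019  0.1551] 8798 14282 tcp [0.5031 0.1632 0.2254]
eef_pos: [0.5111, 0.1626, 0.2215]
contact_force: [-0.1, -1.3, 4.1]
plane n(tool) [ 0.092  0.005 -0.996] tilt deg 5.3 roll 0.3 cen [1.660e-02 1.000e-04 1.459e-01] min [-0.0074 -0.019   0.1427] max [0.0385 0.019  0.1493] 8962 16722 tcp [0.5111 0.1626 0.2215]
eef_pos: [0.5159, 0.1621, 0.2183]
contact_force: [0.3, -4.7, 9.8]
plane n(tool) [-0.002 -0.003 -1.   ] tilt deg -0.1 roll -0.2 cen [ 0.0162 -0.0003  0.1436] min [-0.0084 -0.019   0.1421] max [0.0382 0.019  0.145 ] 8855 18298 tcp [0.5159 0.1621 0.2183]
```

```bash
python3 -m pendant '[[0.04,0,0,-0.01,0],[0.04,0,0,-0.03,0],[0.04,0,0,-0.03,0],[0.04,-0.021,0.004,0,0],[0.04,-0.021,0.004,0,0],[0.04,0,0,0,0],[0.04,0,0,0,0],[0.04,0,0,0,0]]'|grep -E "eef|contact|grasp"
python3 tilt.py
python3 - <<'E'
from h import *
p,R=tool(); c=np.array([.544,.168,0]); t=c-.0155*R[:,0]; print((R.T@(t-p))[:2].round(4))
E
```

```text
eef_pos: [0.5564, 0.1671, 0.287]
contact_force: [0.0, 0.5, 0.2]
grasp_force: 24.3
plane n(tool) [-0.001  0.    -1.   ] tilt deg -0.1 roll 0.0 cen [0.0163 0.     0.1437] min [-0.0078 -0.019   0.1424] max [0.0383 0.019  0.1451] 8881 15612 tcp [0.5564 0.1671 0.287 ]
[-0.0036 -0.0001]
```

```bash
python3 -m pendant '[[0.04,-0.0036,0,0.01,0],[0.04,0,0,0.01,0],[0.04,0,0,0.01,0],[0.04,0,0,0.01,0],[0.04,0,0,0,0]]'|grep -E "eef|contact|grasp"
python3 -m pendant '[[0.04,0,0,0.01,0],[0.04,0,0,0.01,0],[0.04,0,0,0.005,0],[0.04,0,0,0,0],[0.04,0,0,0,0]]'|grep -E "eef|contact|grasp"
for i in 1 2; do python3 -m pendant '[[0.04,0,0,0.002,0],[0.04,0,0,0,0],[0.04,0,0,0,0]]'|grep -E "eef|contact|grasp"; done
```

```text
eef_pos: [0.5597, 0.1658, 0.2443]
contact_force: [-0.7, -0.8, 0.4]
grasp_force: 24.3
eef_pos: [0.5607, 0.1665, 0.2219]
contact_force: [-0.5, -0.1, -1.0]
grasp_force: 24.3
eef_pos: [0.5609, 0.1665, 0.2205]
contact_force: [-0.2, 0.2, 0.1]
grasp_force: 24.3
eef_pos: [0.5609, 0.1665, 0.2184]
contact_force: [0.3, 0.4, -0.1]
grasp_force: 24.3
```

```bash
python3 -m pendant '[[0.04,0,0,0.002,0],[0.04,0,0,0,0],[0.04,0,0,0,0]]'|grep -E "eef|contact|grasp"
python3 -m pendant '[[0.05,0,0,0,0],[0.055,0,0,0,0],[0.06,0,0,0,0],[0.06,0,0,0,0],[0.06,0,0,0,0],[0.06,0,0,-0.02,0],[0.06,0,0,-0.03,0],[0.06,0,0,-0.04,0],[0.06,0,0,-0.04,0],[0.06,0,0,-0.03,0],[0.06,0,0,0,0],[0.06,0,0,0,0]]' 20
python3 look.py wrist w25; python3 look.py side s25; python3 roof.py s25|tail -1
python3 - <<'E'
from h import *
for f in("w25","s25"):
    z=np.load(f+".npz");C=z["C"];X,Y,Z=np.moveaxis(C,-1,0)
    m=((Z>.068)&(Z<.085)&(X<.6)&(X>.45)&(Y>-.06)&(Y<.22)).astype(np.uint8)
    n,l,s,c=cv2.connectedComponentsWithStats(m)
    for k in range(1,n):
        if s[k,4]>60: g=l==k; P=np.c_[X[g],Y[g]].astype(np.float32); print(f,s[k],np.median(Z[g]),cv2.minAreaRect(P))
E
```

```text
eef_pos: [0.5611, 0.1667, 0.2182]
contact_force: [-4.2, -3.3, 16.4]
grasp_force: 26.4
t: 66.38
eef_pos: [0.5611, 0.1668, 0.378]
tool_rot: [0.002, 0.042, 0.999, 0.0]
contact_force: [-0.1, -0.1, -0.2]
gripper_width: 0.705
grasp_force: 0.0
cam [0.491 0.173 0.347] tcp [0.5611 0.1668 0.378 ] xang 175.2 q [ 0.31  0.53 -0.95  1.76  0.48  1.1   0.69]
cam [0.068 0.914 0.961] tcp [0.5607 0.1663 0.3763] xang 175.2 q [ 0.31  0.53 -0.95  1.76  0.48  1.1   0.69]
((0.7169497013092041, 0.07501433789730072), (0.2179698497056961, 0.12847262620925903), 83.79046630859375)
w25 [  55  137   61   50 2663] 0.07441581216696527 ((0.5321691632270813, 0.009955059736967087), (0.04736374691128731, 0.045706022530794144), 84.75650787353516)
w25 [ 234  137   51   51 2501] 0.07451707327813656 ((0.5463940501213074, 0.1679295301437378), (0.04602891206741333, 0.04608457535505295), 85.09275817871094)
s25 [259 203  20  15 160] 0.07281535850481827 ((0.5279974937438965, 0.010491356253623962), (0.048768699169158936, 0.04683125019073486), 84.9839859008789)
s25 [228 232  22  17 205] 0.07306343298263897 ((0.5434828996658325, 0.16898956894874573), (0.04753116890788078, 0.04972795769572258), 85.73201751708984)
```

View pics/s25.png

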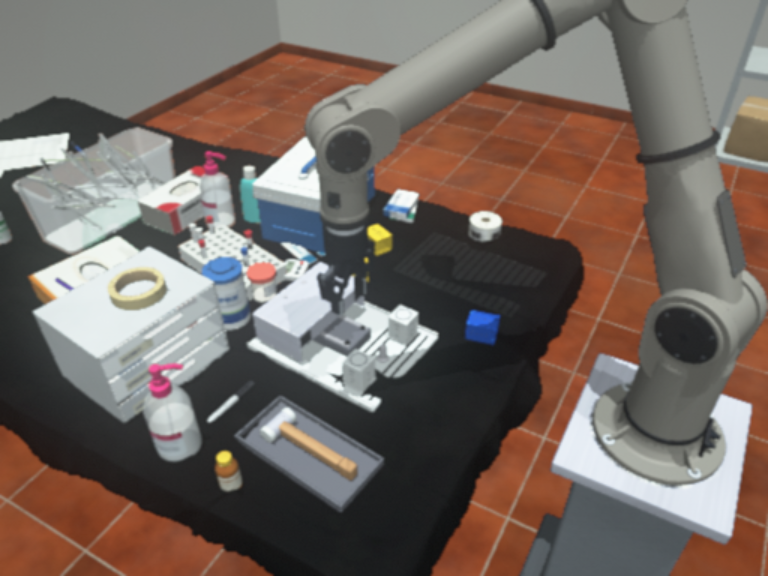

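The picture shows the mat empty and the jars mouth down on pegs 1 and 3, at (360,370) and (403,325). The hood is fully back and the mallet is in its tray. Everything is done, so I'm handing in.

```bash
python3 -c "
from station import bot
print(bot.hand_in())"
```

```text
the job is handed in; nothing more can be done
None
```

The job is handed in: the hood came free on the fifth alternate tap and is fully back, the mallet is in its tray, and both white jars (the third was absent) stand mouth down on pegs 1 and 3; one left tap peaked at about 24 N by the wrist sensor, just under the 25 N limit.

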